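Load the thermogravimetric analyser for a batch run

ROBOT

A 6-joint arm with a two-finger parallel gripper is mounted at the origin on the work surface. World frame = base frame: x ahead of the robot, y to its left, z up, the work surface at z = 0. Lengths are in mm, angles in rad, forces in N, time in s.
With the tool pointing down it reaches from about 400 to 925 mm from the base axis. Payload 12.5 kg.
Tool frame: the origin (TCP) lies midway between the tips of the shut fingers; the grasp point (between the pads) lies env.grasp_offset behind it (env.grasp_offset is the distance from the TCP to the grasp point, in mm); x points along the fingers, y is the direction in which the jaws open and shut, and the axes are right-handed (so a half turn about x gives the same grasp; the last joint's range is limited). The gripper opens to 95 mm and grips with 3 to 60 N. Pads are 20 mm wide; open, the fingers measure 119 mm over their backs; the gripper's body (75 mm by 180 mm) begins 59 mm behind the grasp point.
Start: joints at [-1.427, 0.491, 1.559, -0, 1.092, -0.106], TCP at [154.529, -605.613, 214.661] pointing down, gripper open.
Joint ranges: [-3.1, 3.1], [-0.84, 2.19], [0.05, 2.79], [-1.13, 4.28], [0.06, 2.93], [-2.69, 2.69]. Speed limits (rad/s): [2.22, 2.22, 2.79, 3.14, 3.14, 3.14].

INTERFACE

Orientations are given as [roll, pitch, yaw] about the fixed x, y, z axes, in that order (R = Rz(yaw) Ry(pitch) Rx(roll)).
In Python, from cell import env gives the robot as it stands.
- The arm moves only by the tool apply_moves, never from a script. Its arguments are lists of equal length, an entry for each row: "offset": the shift along the world's x, y, z in units of 25 mm (1.0 is 25 mm), a list of three; "yaw": the turn about the world's z in units of 6 degrees (1.0 is 6 degrees); "jaw": the closure, from -1 (fully open) to 1 (shut), so that 0 is half open. A call has 1 to 20 rows; each row is the pose to reach, as a shift and turn from the pose measured when the call began; what a row does not reach only later rows make up. A row lasts 1/8 s, in which the tool goes at most 62.5 mm and 10.7 degrees, less where a joint would pass 70% of its speed; a pose out of reach is approached as far as the arm can. A call with a gripper value outside its range is refused whole. The fingers move at their own pace and stop on an object; the grip force is fixed at half the most. Time passes only in rows, so rows that repeat a pose let the fingers close. It gives the time, the measured TCP pose, the force and the opening at its end, in the units of the state.
- env.state(): the state, without advancing time (a new reading comes with each control period).
- env.read_camera(name): name is "side" or "top" or "wrist"; returns a dict with "frame" (400x640x3 uint8, red, green, blue), "fx", "fy", "cx", "cy" (pixels), "distortion" ([k1, k2, p1, p2, k3] as OpenCV has them; the pictures are not rectified), "xyz" and "rotation" of the camera in the world; the wrist camera has in their place "hand_eye" (4x4, takes a point from camera to tool coordinates, whose origin is the TCP and whose axes are the tool frame's). Camera axes: x right, y down, z forward; pixel columns grow to the right and rows downward; lengths in mm; the calibration is good to about 2 mm. A picture is of the moment at which its call begins: read the wrist's pose just before it. There is no depth.
- env.job_done(): hands the job in, once; it reports no verdict.
The state is a dict: "t": time; "joints": joint angles; "qvel": joint speeds; "tau": joint torques, N m; "eef_pos": TCP position; "tcp_rot": TCP orientation; "ft_force": force on the tool from outside, world axes, zero at the start; "moment": the same for the moment, N m; "opening": opening from 0.0 (shut) to 1.0 (fully open).
Only numpy, scipy, OpenCV 4.12 (cv2) and the standard library are available. Lean on these libraries where they do the work, as an engineer would, in place of code of your own. Each camera call takes 0.05 s, during which the arm holds its last target.

TASK

Load the analyser for its next run: turn the star handwheel anticlockwise until the furnace is fully up, pull the sample chassis out until it locks, and stand every lidded crucible from the bench upright on the round sample stage, inside its rim. Press the release pad and slide the chassis fully home, and only then turn the handwheel clockwise until the furnace is fully down on the deck again. Leave the jar and the other things on the bench where they are.

Things in the scene. Friction and masses are not known exactly. Their poses are not given: they have to be found in the camera images.
- chassis (a joint): how far the sample chassis is out of the analyser on its telescopic slides, m: 0 fully home, 0.18 fully out (end stops); starts at 0 to 0.008. Slides along the pull bar's -x axis with 3 N friction, stays where left. Over the last 25 mm a spring tongue rides over a catch (about 5 N more) and snaps behind it at 0.173: locked, it cannot go back in until the release pad is pressed
- pull_bar (a point): middle of the level bar of the chassis's steel bow handle. Bar 12 mm thick, 90 mm long, centre 45 mm in front of the white panel's face and 100 mm above the bench, 20 mm below the panel's top edge; it can be pinched from above with one finger between bar and panel. x axis: direction of pushing home (from bar into analyser), y along the bar, z up
- release (a joint): how far the black release pad is pressed down, m: 0 up, 0.010 fully down; 2.5 N to start, 6 N at the bottom, springs back. Locked means chassis beyond 0.171 and pad up. A press of 0.0085 or more frees the chassis; keep it down while pushing the chassis in until that has moved 15 mm, after that the pad may be let go
- release_top (a point): centre of the release pad's top face, 36 mm (along the slide) by 28 mm, 85 mm above the bench when up; rides on the chassis in front of the white panel, at the side away from the handwheel, 88 mm beside the bar's middle. The panel face stands 19 mm behind the pad's centre and 35 mm above it, so a finger pressing the pad can push the panel home in the same move
- panel_face (a point): point on the face of the chassis's front panel, right behind the release pad and 5 mm above the pad's top, 150 mm in front of the stage's centre along the slide and 58 mm to the side (away from the handwheel, +y); the panel is 192 mm wide, 90 mm tall, top edge 120 mm above the bench. Axes as pull_bar
- stage (a point): centre of the top of the round dark steel sample stage on the chassis deck, 85 mm above the bench; flat floor 152 mm in diameter inside a steel rim 9 mm high. 150 mm behind the panel face; x: direction of pushing home, z up. With the chassis out nothing stands over it (the hood's side is 80 mm from its centre); at home it is right under the furnace
- wheel (a joint): turn of the star handwheel, rad: grows clockwise seen from above, end stops at 0 (furnace fully up) and 5.0 (fully down); starts at 4.2 to 4.9. Needs about 0.3 N m (5 N at 60 mm) and stays where it is left. Each rad lowers the furnace 13 mm
- wheel_hub (a point): centre of the star handwheel at the height of its five level spokes, 155 mm above the bench, 55 mm above the housing's top; axis vertical. Hub 48 mm in diameter, rising 20 mm above this point; below it a collar 60 mm in diameter, 22 mm high on the housing. Spokes 10 mm thick, 72 degrees apart, with black balls 20 mm in diameter at 84 mm from the axis; shut fingers fit down between two spokes
- wheel_spoke (a point): point on the axis of one of the five spokes, 65 mm from the hub's centre; the other spokes follow every 72 degrees
- furnace_rim (a point): centre of the lower rim of the white round furnace hood (196 mm outside, 178 mm inside, on a 308 mm tall lift column) that comes down over the stage; rim 146 mm above the bench when fully up, 81 mm when fully down. Raised, its top is 285 mm above the bench: keep clear
- crucible1: a white lidded ceramic crucible, upright cylinder 36 mm in diameter (lid 38 mm), 38 mm tall (plus a 4 mm lid knob), about 80 g with its sample, which lies in the bottom; starts upright on the bench. Origin at the centre of its underside, z up. Two to four of the four are present; an absent one reads None
- crucible2: a white lidded ceramic crucible, upright cylinder 36 mm in diameter (lid 38 mm), 38 mm tall (plus a 4 mm lid knob), about 80 g with its sample, which lies in the bottom; starts upright on the bench. Origin at the centre of its underside, z up. Two to four of the four are present; an absent one reads None
- crucible3: a white lidded ceramic crucible, upright cylinder 36 mm in diameter (lid 38 mm), 38 mm tall (plus a 4 mm lid knob), about 80 g with its sample, which lies in the bottom; starts upright on the bench. Origin at the centre of its underside, z up. Two to four of the four are present; an absent one reads None
- crucible4: a white lidded ceramic crucible, upright cylinder 36 mm in diameter (lid 38 mm), 38 mm tall (plus a 4 mm lid knob), about 80 g with its sample, which lies in the bottom; starts upright on the bench. Origin at the centre of its underside, z up. Two to four of the four are present; an absent one reads None
- jar: a screw-top jar with a white cap, 46 mm in diameter, 58 mm tall, standing among the crucibles; not to be moved. Origin at the centre of its underside
- wash_bottle: a clear bottle, 60 mm in diameter, 110 mm tall; not to be moved. Origin at the centre of its underside
- marker: a black marker pen, 12 mm thick, lying on the bench; not to be moved. Origin below its middle
- spatula: a broad-bladed spatula, 170 mm, lying; not to be moved
- mouse: a black computer mouse, 110 by 60 by 36 mm; not to be moved
- keyboard: a black keyboard, 300 by 130 by 22 mm; not to be moved
- brush: a small cleaning brush, 160 mm, lying; not to be moved
Not all that is in view belongs to the job. What is shaped like the crucible1 but black or orange is not meant.

How it is judged (in metres and radians):
On the way, in this order (a step that is already met when the one before it is completed fails the run):
1. the furnace is raised fully (handwheel below 0.2 rad) while the chassis is still in (value of joint wheel below 0.2 rad and value of joint chassis below 0.03 m), for 0.2 s.
2. the chassis is pulled out and locked: beyond 0.171 m with the release pad up (value of joint chassis above 0.171 m and value of joint release below 0.003 m), for 0.2 s.
3. every crucible stands on the stage while the chassis is locked out (value of joint chassis above 0.168 m and horizontal distance between each of crucible1, crucible2, crucible3, crucible4 and stage below 0.062 m and angle between each of crucible1, crucible2, crucible3, crucible4's own z axis and vertical below 0.12 rad and z of crucible1 in the frame of stage between -0.004 and 0.005 m and z of crucible2 in the frame of stage between -0.004 and 0.005 m and z of crucible3 in the frame of stage between -0.004 and 0.005 m and z of crucible4 in the frame of stage between -0.004 and 0.005 m), for 0.2 s.
4. the chassis is slid fully home (within 5 mm) with the crucibles standing on the stage (value of joint chassis below 0.005 m and horizontal distance between each of crucible1, crucible2, crucible3, crucible4 and stage below 0.062 m and angle between each of crucible1, crucible2, crucible3, crucible4's own z axis and vertical below 0.12 rad and z of crucible1 in the frame of stage between -0.004 and 0.005 m and z of crucible2 in the frame of stage between -0.004 and 0.005 m and z of crucible3 in the frame of stage between -0.004 and 0.005 m and z of crucible4 in the frame of stage between -0.004 and 0.005 m), for 0.2 s.
5. the handwheel is turned back until the furnace is fully down (beyond 4.8 rad) (value of joint wheel above 4.8 rad), for 0.2 s.
At the end, for the whole second after the job is handed in: The chassis is home within 5 mm, the handwheel stands beyond 4.8 of 5.0 rad (furnace within 3 mm of the deck), and every crucible present stands upright (within 7 degrees) and at rest on the stage's floor, its centre within 62 mm of the stage's centre (all of step 4 and value of joint wheel above 4.8 rad and linear speed of each of crucible1, crucible2, crucible3, crucible4 below 0.02 m/s); the robot touches nothing.
It fails at once if the chassis is more than 30 mm out while the furnace is not up (handwheel past 1.2 rad) (value of joint wheel above 1.2 rad and value of joint chassis above 0.03 m).
It fails at once if the jar, bottle, mouse, keyboard or one of the lying tools (marker, spatula, brush) is moved more than 50 mm (distance of any of jar, wash_bottle, marker, spatula, mouse, keyboard, brush from where it was at the start of the episode above 0.05 m).
Of crucible1, crucible2, crucible3, crucible4 only 2 to 4 are there at a start; the rules pass over those that are not, and their reading is None.
At some moment in a run one of crucible1, crucible2, crucible3, crucible4 may be knocked a few centimetres aside while the robot is not near it.
It also fails if it takes over 210 s, if anything falls off the work surface, if the arm or the gripper's body presses on something with over 40 N, if the wrist force passes 120 N, or if a joint passes its speed limit or range.

## Working session

There is one attempt and no reset: what is moved stays moved. The work goes in short steps, Python scripts to look and compute and a tool call to move; the robot and the scene stay as the last step left them, time stands still between calls to the robot, and variables do not carry over. Pictures are saved under pics/ and viewed, and the job is handed in when it is done.

Besides the shell and the picture viewer there is one more tool, called after "Emit:" as name(argument=value, ...), one argument or row to a line, values as JSON. apply_moves: Moves the arm, as the interface text tells. Its arguments: {"type":"object","properties":{"offset":{"type":"array"},"yaw":{"type":"array"},"jaw":{"type":"array"}},"required":["offset","yaw","jaw"]}

```bash
mkdir -p pics; ls; cat > h.py <<'E'
import numpy as np, cv2
from scipy.spatial.transform import Rotation as R
from cell import env
def snap(name,fn=None):
    s=env.state(); c=env.read_camera(name)
    if fn: cv2.imwrite('pics/'+fn+'.png',c['frame'][:,:,::-1])
    return s,c
def campose(s,c):
    if 'hand_eye' in c:
        T=np.array(c['hand_eye']); 
        Rt=R.from_euler('xyz',s['tcp_rot']).as_matrix()
        return Rt@T[:3,:3], Rt@T[:3,3]+np.array(s['eef_pos'])
    r=np.array(c['rotation'])
    if r.shape!=(3,3): r=R.from_euler('xyz',r).as_matrix()
    return r,np.array(c['xyz'])
def K(c): return np.array([[c['fx'],0,c['cx']],[0,c['fy'],c['cy']],[0,0,1.]])
def ray(s,c,uv):
    p=cv2.undistortPoints(np.array(uv,float).reshape(-1,1,2),K(c),np.array(c['distortion'],float)).reshape(-1,2)
    Rm,t=campose(s,c)
    d=np.c_[p,np.ones(len(p))]@Rm.T
    return t,d
def onz(s,c,uv,z):
    t,d=ray(s,c,uv); return t+d*((z-t[2])/d[:,2])[:,None]
def proj(s,c,P):
    Rm,t=campose(s,c)
    q=(np.array(P,float).reshape(-1,3)-t)@Rm
    return cv2.projectPoints(q,np.zeros(3),np.zeros(3),K(c),np.array(c['distortion'],float))[0].reshape(-1,2)
E
python3 - <<'E'
from h import *
for n in ['side','top','wrist']:
    s,c=snap(n,n+'0'); print(n,{k:v for k,v in c.items() if k!='frame'})
    print(campose(s,c))
print(s, env.grasp_offset)
E
```

```text
pics
side {'fx': 376.7219880758322, 'fy': 376.7219880758322, 'cx': 321.13744978909205, 'cy': 201.35457066849932, 'distortion': array([-0.02801533,  0.        ,  0.        ,  0.        ,  0.        ]), 'xyz': array([ 200.35063941, -593.30934458,  823.54510439]), 'rotation': array([-2.40231533,  0.01954162, -0.59380659])}
(array([[ 0.82865858, -0.42437221,  0.36501122],
       [-0.55941321, -0.60509257,  0.56649788],
       [-0.01954037, -0.67362542, -0.73881457]]), array([ 200.35063941, -593.30934458,  823.54510439]))
top {'fx': 428.0327351095426, 'fy': 428.0327351095426, 'cx': 315.8994390110374, 'cy': 205.67715321074255, 'distortion': array([-0.01468911,  0.        ,  0.        ,  0.        ,  0.        ]), 'xyz': array([ 443.79294323,  -40.60450327, 1344.82175753]), 'rotation': array([-3.0455629 ,  0.00448264, -1.59439898])}
(array([[-0.02360023, -0.9951053 ,  0.09596082],
       [-0.99971143,  0.02392141,  0.00219787],
       [-0.00448263, -0.09588126, -0.99538268]]), array([ 443.79294323,  -40.60450327, 1344.82175753]))
wrist {'fx': 283.9566724821601, 'fy': 283.9566724821601, 'cx'
[... 670 characters left out ...]
), array([ 233.97866088, -585.89741496,  384.9902884 ]))
{'t': 0.1, 'joints': array([-1.42657249e+00,  4.91501710e-01,  1.55936645e+00,  2.61178284e-05,
        1.09170278e+00, -1.05636928e-01]), 'qvel': array([ 0.00091054, -0.00307134, -0.00129332, -0.00034392,  0.00034268,
        0.00113978]), 'tau': array([ 3.74428084e-03, -6.13623905e+01, -2.58604538e+01,  6.94485102e-02,
        4.70177515e-02, -4.86942497e-05]), 'eef_pos': array([ 154.51948575, -605.38742435,  214.12626992]), 'tcp_rot': array([-1.7001085 ,  1.56981777,  1.69133287]), 'ft_force': array([-0.18795272,  0.51357219, -0.40718806]), 'moment': array([-0.00433728, -0.00740146, -0.0397405 ]), 'opening': 1.0030209950433333} 18.8
```

View pics/top0.png

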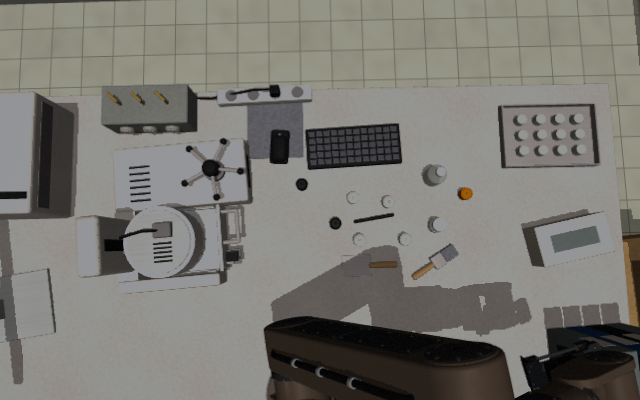

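View pics/side0.png

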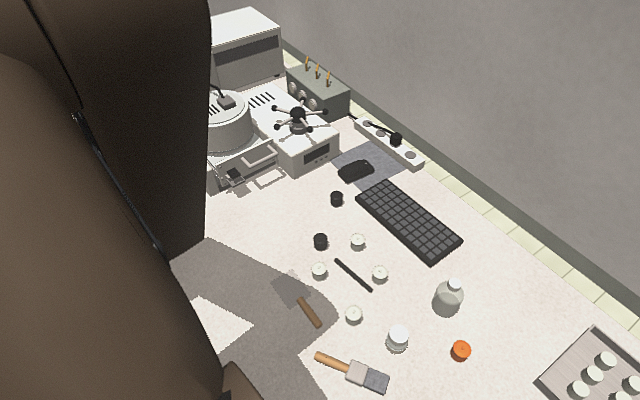

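View pics/wrist0.png

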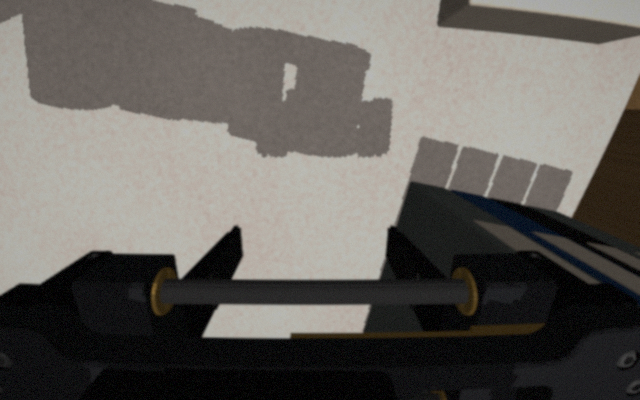

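```bash
python3 - <<'E'
from h import *
s,c=snap('top'); f=c['frame'][:,:,::-1]
cv2.imwrite('pics/t1.png',cv2.resize(f[125:305,100:270],None,fx=4.4,fy=3.3,interpolation=cv2.INTER_CUBIC) if 0 else cv2.resize(f[125:300,100:290],None,fx=4,fy=4,interpolation=cv2.INTER_CUBIC)[:600])
cv2.imwrite('pics/t2.png',cv2.resize(f[150:290,290:480],None,fx=4,fy=4,interpolation=cv2.INTER_CUBIC))
hub=onz(s,c,[(212,168)],165)[0]; print('hub',hub)
for p in [(353,198),(388,202),(360,240),(405,239)]: print(p,onz(s,c,[p],40)[0])
print('bar',onz(s,c,[(237,225)],100), 'rel',onz(s,c,[(233,255)],85))
E
```

```text
hub [670.42879054 250.20323636 165.        ]
(353, 198) [ 590.49925896 -152.03777352   40.        ]
(388, 202) [ 575.59229012 -258.84862035   40.        ]
(360, 240) [ 461.62388306 -169.21024838   40.        ]
(405, 239) [ 461.36514969 -306.03452942   40.        ]
bar [[512.79198685 193.25060449 100.        ]] rel [[425.97981415 208.36134741  85.        ]]
```

View pics/t1.png

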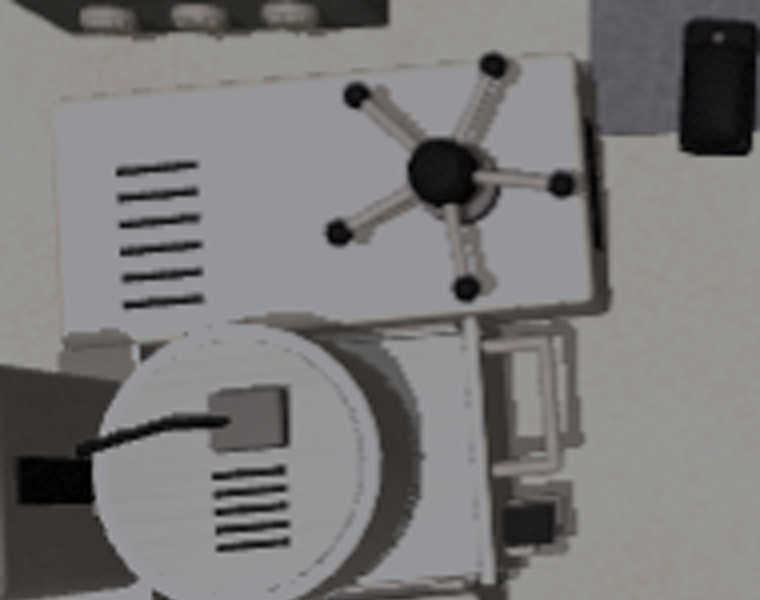

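View pics/t2.png

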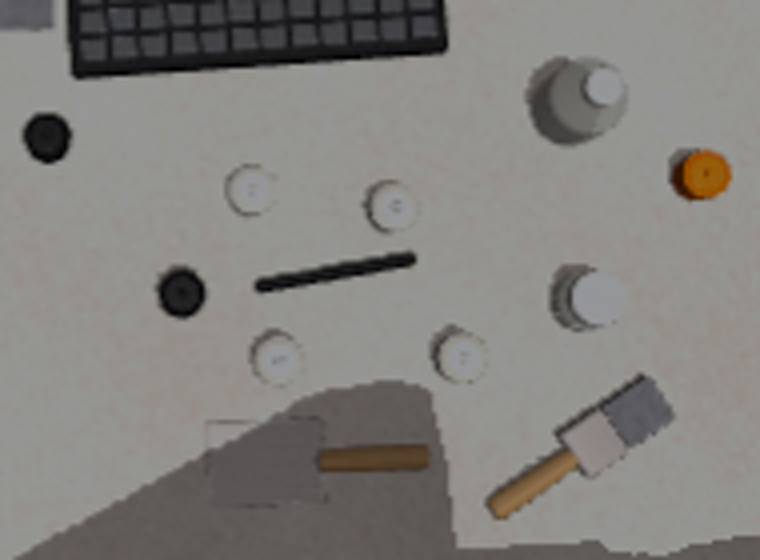

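```bash
python3 - <<'E'
from h import *
s,c=snap('top')
u=lambda L:[(100+a/4,125+b/4) for a,b in L]
B=onz(s,c,u([(356,96),(493,65),(561,184),(466,288),(339,233)]),155)
m=B.mean(0);print('hub',m);d=B-m;print(np.c_[B,np.hypot(d[:,0],d[:,1]),np.degrees(np.arctan2(d[:,1],d[:,0]))].round(1))
b=onz(s,c,u([(547,342),(557,468)]),100);print('bar',b,b.mean(0),np.linalg.norm(b[1]-b[0]))
v=b[0]-b[1];print('bar dir deg',np.degrees(np.arctan2(v[1],v[0])))
print('pad',onz(s,c,u([(530,525)]),85))
e=onz(s,c,u([(469,320),(494,583)]),120);print('panel',e,np.linalg.norm(e[1]-e[0]));v=e[0]-e[1];print(np.degrees(np.arctan2(v[1],v[0])))
print('housing',onz(s,c,u([(575,55),(592,298),(55,100),(65,340)]),100))
print('hoodtop centre',onz(s,c,u([(237,465)]),220))
for p in [(251,190),(395,207),(278,358),(462,356),(592,298),(48,137),(182,292)]: 
  print(p,onz(s,c,[(290+p[0]/4,150+p[1]/4)],38 if p[0]!=592 else 58)[0].round(1))
E
```

```text
hub [671.87631386 256.25235882 155.        ]
[[ 728.6  318.1  155.    84.    47.5]
 [ 748.6  220.7  155.    84.5  -24.9]
 [ 661.8  172.9  155.    84.   -96.9]
 [ 589.6  240.   155.    83.8 -168.8]
 [ 630.8  329.6  155.    84.1  119.3]]
bar [[555.20424505 193.72546132 100.        ]
 [463.27870668 187.01994183 100.        ]] [509.24147586 190.37270157 100.        ] 92.16978136810867
bar dir deg 4.17205818982779
pad [[422.374331   209.84871301  85.        ]]
panel [[570.66101979 246.13107081 120.        ]
 [382.6391613  228.71849723 120.        ]] 188.82642025535
5.291030597249765
housing [[768.6610286  171.72907612 100.        ]
 [586.75213978 160.53629585 100.        ]
 [744.66939558 559.62688575 100.        ]
 [565.14049361 548.14942321 100.        ]]
hoodtop centre [[468.20757996 375.78581277 220.        ]]
(251, 190) [ 592.3 -151.5   38. ]
(395, 207) [ 576.5 -261.5   38. ]
(278, 358) [ 463.2 -167.9   38. ]
(462, 356) [ 461.4 -308.    38. ]
(592, 298) [ 502.2 -403.5   58. ]
(48, 137) [637.1   3.6  38. ]
(182, 292) [515.2 -96.3  38. ]
```

Candidates that could be mistaken for crucibles are listed here by top pixel:
- White lidded crucibles with a knob, chosen: (353,198), (388,202), (360,240), (405,239).
- Jar with a bigger plain cap: (438,225).
- Bottle cap: (440,172).
- Black: (302,184) and (335,223).
- Orange: (465,193).
- Rack caps: upper right.

The close crop shows the four chosen ones have a small lid knob and no others do. The wheel hub is at about (672,256), and the ball radius fits at 84 mm.

Emit:
apply_moves(
  offset=[
    [0,0,3.4],
    [6,3,3.4],
    [12,8,3.4],
    [15.8,14.2,3.4],
    [15.8,14.2,3.4],
    [15.8,14.2,3.4],
    [15.8,14.2,3.4],
    [15.8,14.2,3.4],
    [15.8,14.2,3.4],
    [15.8,14.2,3.4],
    [18.44,35.3,3.4],
    [18.44,35.3,3.4],
    [18.44,35.3,3.4],
    [18.44,35.3,3.4],
    [18.44,35.3,3.4],
    [18.44,35.3,3.4],
    [18.44,35.3,3.4],
    [18.44,35.3,3.4],
    [18.44,35.3,3.4],
    [18.44,35.3,3.4],
  ],
  yaw=[0,0,-1,-2,-3,-4,-5,-5,-5,-5,-5,-5,-5,-5,-5,-5,-5,-5,-5,-5],
  jaw=[1,1,1,1,1,1,1,1,1,1,1,1,1,1,1,1,1,1,1,1],
)

```text
t: 2.75
eef_pos: [615.1, 279.1, 298.6]
tcp_rot: [-0.075, 1.57, 2.796]
ft_force: [0.1, 0.1, 0.0]
opening: 0.005
```

```bash
cat >> h.py <<'E'
def jawdeg(s):
    m=R.from_euler('xyz',s['tcp_rot']).as_matrix(); return np.degrees(np.arctan2(m[1,1],m[0,1]))
E
python3 - <<'E'
from h import *
s,c=snap('wrist','w1'); print(s['joints'].round(3),s['eef_pos'],jawdeg(s))
snap('top','t3'); s2,c2=snap('side','s3')
E
```

```text
[0.328 0.504 1.308 0.    1.33  2.17 ] [615.12101074 279.08306648 298.58571022] -105.51938518205134
```

View pics/w1.png

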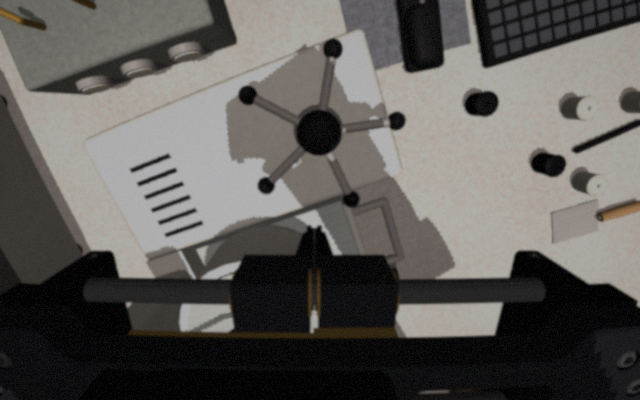

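View pics/s3.png

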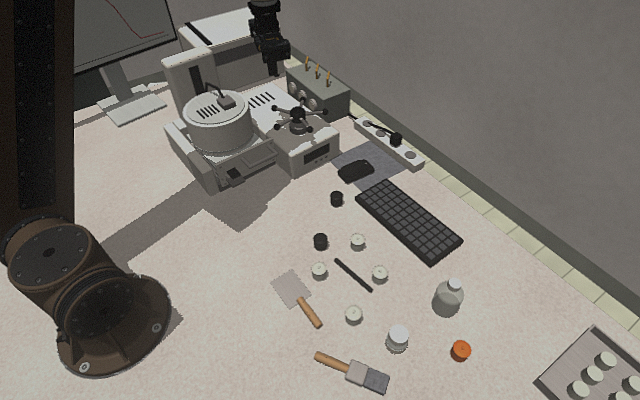

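```bash
python3 - <<'E'
from h import *
s,c=snap('wrist')
B=onz(s,c,[(332,48),(397,121),(351,199),(266,186),(248,95)],155)
m=B.mean(0);d=B-m;print(m,np.c_[B,np.hypot(d[:,0],d[:,1]),np.degrees(np.arctan2(d[:,1],d[:,0]))].round(1))
E
```

```text
[672.28718354 253.86146128 155.        ] [[ 750.   218.6  155.    85.4  -24.4]
 [ 661.5  169.2  155.    85.3  -97.3]
 [ 589.2  237.9  155.    84.6 -169.1]
 [ 630.7  328.2  155.    85.2  119.3]
 [ 730.1  315.4  155.    84.4   46.8]]
```

Emit:
apply_moves(
  offset=[
    [0,0,-2],
    [0,0,-4],
    [0,0,-5],
    [0,0,-6.1],
    [0,0,-6.1],
  ],
  yaw=[0,0,0,0,0],
  jaw=[1,1,1,1,1],
)

```text
t: 3.58
eef_pos: [615.0, 274.4, 145.6]
tcp_rot: [0.558, 1.568, -2.86]
ft_force: [0.8, -0.1, 0.1]
opening: 0.008
```

```bash
python3 - <<'E'
from h import *
h=np.array([672,255]); s=env.state(); p=s['eef_pos'][:2]; print(s['eef_pos'],s['ft_force'])
r=60
for a in list(range(157,440,12)): 
    t=h+r*np.array([np.cos(np.radians(a)),np.sin(np.radians(a))]); print(a,((t-p)/25).round(2).tolist())
E
```

```text
[615.03869799 274.39797011 145.56974779] [ 0.78601407 -0.1388021   0.12855284]
157 [0.07, 0.16]
169 [-0.08, -0.32]
181 [-0.12, -0.82]
193 [-0.06, -1.32]
205 [0.1, -1.79]
217 [0.36, -2.22]
229 [0.7, -2.59]
241 [1.11, -2.88]
253 [1.58, -3.07]
265 [2.07, -3.17]
277 [2.57, -3.16]
289 [3.06, -3.05]
301 [3.51, -2.83]
313 [3.92, -2.53]
325 [4.24, -2.15]
337 [4.49, -1.71]
349 [4.63, -1.23]
361 [4.68, -0.73]
373 [4.62, -0.24]
385 [4.45, 0.24]
397 [4.2, 0.67]
409 [3.85, 1.04]
421 [3.44, 1.32]
433 [2.98, 1.52]
```

Emit:
apply_moves(
  offset=[
    [-0.08,-0.32,0],
    [-0.12,-0.82,0],
    [-0.06,-1.32,0],
    [0.1,-1.79,0],
    [0.36,-2.22,0],
    [0.7,-2.59,0],
    [1.11,-2.88,0],
    [1.58,-3.07,0],
    [2.07,-3.17,0],
    [2.57,-3.16,0],
    [3.06,-3.05,0],
  ],
  yaw=[0,0,0,0,0,0,0,0,0,0,0],
  jaw=[1,1,1,1,1,1,1,1,1,1,1],
)

```text
t: 4.95
eef_pos: [690.6, 197.5, 146.9]
tcp_rot: [0.413, 1.566, -3.005]
ft_force: [-8.8, 0.2, 3.5]
opening: 0.01
```

```bash
python3 - <<'E'
from h import *
h=np.array([672,255]); s=env.state(); p=s['eef_pos'][:2]; print(s['eef_pos'],s['ft_force'],jawdeg(s))
d=p-h; print(np.hypot(*d),np.degrees(np.arctan2(d[1],d[0])))
snap('side','s4')
r=60
for a in list(range(289,452,12)): 
    t=h+r*np.array([np.cos(np.radians(a)),np.sin(np.radians(a))]); print(a,((t-p)/25).round(2).tolist())
E
```

```text
[690.5820829  197.48033321 146.93606238] [-8.82248178  0.23522219  3.51492107] -105.85515142582813
60.446719284624386 -72.09662949969133
289 [0.04, 0.03]
301 [0.49, 0.24]
313 [0.89, 0.55]
325 [1.22, 0.92]
337 [1.47, 1.36]
349 [1.61, 1.84]
361 [1.66, 2.34]
373 [1.6, 2.84]
385 [1.43, 3.32]
397 [1.17, 3.75]
409 [0.83, 4.11]
421 [0.42, 4.4]
433 [-0.04, 4.6]
445 [-0.53, 4.69]
```

View pics/s4.png

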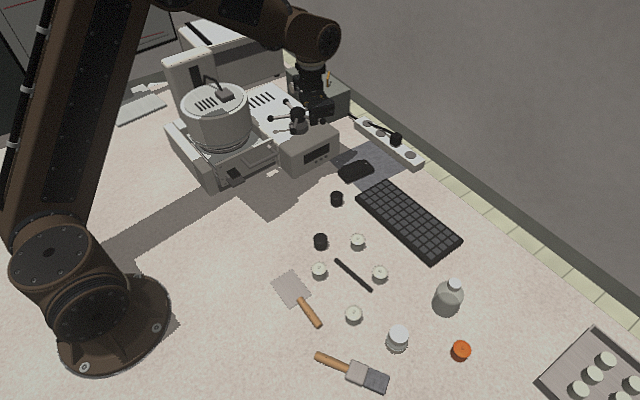

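The side picture shows the finger driving the spokes at (318,110) and the hood raised, with the chassis still in. I'll carry on turning.

Emit:
apply_moves(
  offset=[
    [0.49,0.24,0],
    [0.89,0.55,0],
    [1.22,0.92,0],
    [1.47,1.36,0],
    [1.61,1.84,0],
    [1.66,2.34,0],
    [1.6,2.84,0],
    [1.43,3.32,0],
    [1.17,3.75,0],
    [1.17,3.75,0],
  ],
  yaw=[0,0,0,0,0,0,0,0,0,0],
  jaw=[1,1,1,1,1,1,1,1,1,1],
)

```text
t: 6.25
eef_pos: [721.9, 290.1, 148.6]
tcp_rot: [1.457, 1.569, -1.961]
ft_force: [0.2, -1.7, 1.3]
opening: 0.007
```

```bash
python3 - <<'E'
from h import *
h=np.array([672,255]); s=env.state(); p=s['eef_pos'][:2]; print(s['eef_pos'],s['ft_force'],jawdeg(s))
d=p-h; print(np.hypot(*d),np.degrees(np.arctan2(d[1],d[0])))
r=60
for a in list(range(397,470,6)): 
    t=h+r*np.array([np.cos(np.radians(a)),np.sin(np.radians(a))]); print(a,((t-p)/25).round(2).tolist())
E
```

```text
[721.87853461 290.1219367  148.5968545 ] [ 0.24347117 -1.72807808  1.34233023] -105.86488491307348
61.003431480027174 35.15126578147413
397 [-0.08, 0.04]
403 [-0.24, 0.23]
409 [-0.42, 0.41]
415 [-0.62, 0.56]
421 [-0.83, 0.69]
427 [-1.06, 0.8]
433 [-1.29, 0.89]
439 [-1.54, 0.95]
445 [-1.79, 0.99]
451 [-2.04, 0.99]
457 [-2.29, 0.98]
463 [-2.54, 0.93]
469 [-2.78, 0.86]
```

Emit:
apply_moves(
  offset=[
    [-0.24,0.23,-0.15],
    [-0.42,0.41,-0.2],
    [-0.62,0.56,-0.2],
    [-0.83,0.69,-0.2],
    [-1.06,0.8,-0.2],
    [-1.06,0.8,-0.2],
  ],
  yaw=[0,0,0,0,0,0],
  jaw=[1,1,1,1,1,1],
)

```text
t: 7.0
eef_pos: [696.7, 309.0, 145.6]
tcp_rot: [-3.121, 1.567, -0.257]
ft_force: [4.5, -3.2, 3.7]
opening: 0.007
```

```bash
python3 - <<'E'
from h import *
h=np.array([672,255]); s=env.state(); p=s['eef_pos'][:2]; print(s['eef_pos'],s['ft_force'],jawdeg(s))
d=p-h; print(np.hypot(*d),np.degrees(np.arctan2(d[1],d[0])))
r=60
for a in list(range(421,480,6)): 
    t=h+r*np.array([np.cos(np.radians(a)),np.sin(np.radians(a))]); print(a,((t-p)/25).round(2).tolist())
snap('side','s5'); snap('wrist','w5')
E
```

```text
[696.71720838 309.00433117 145.56111916] [ 4.51533838 -3.20640822  3.68530217] -105.89935804433495
59.39198747000729 65.40693371230141
421 [0.17, -0.06]
427 [-0.05, 0.05]
433 [-0.29, 0.13]
439 [-0.53, 0.2]
445 [-0.78, 0.23]
451 [-1.03, 0.24]
457 [-1.28, 0.22]
463 [-1.53, 0.18]
469 [-1.77, 0.11]
475 [-2.0, 0.01]
```

View pics/w5.png

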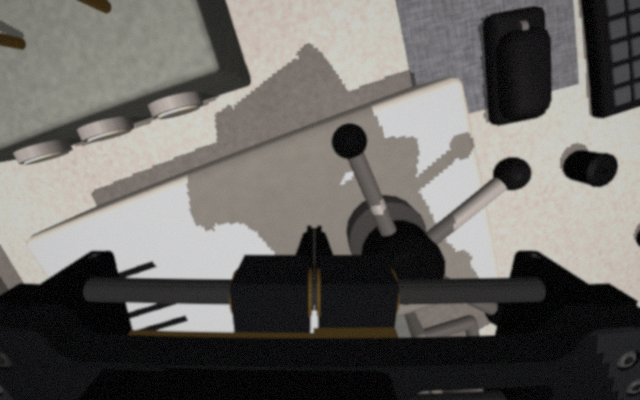

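View pics/s5.png

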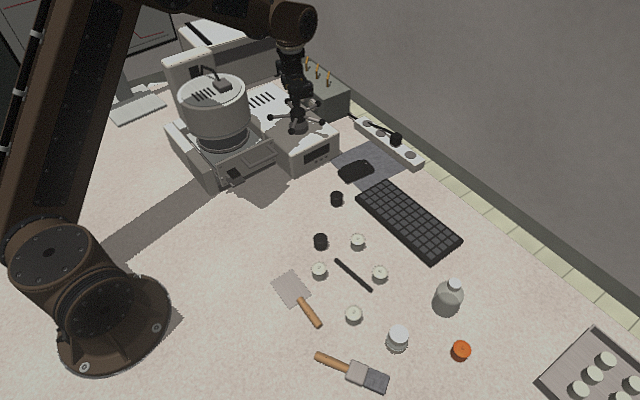

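Emit:
apply_moves(
  offset=[
    [-0.29,0.13,0],
    [-0.53,0.2,0],
    [-0.78,0.23,0],
    [-0.78,0.23,0],
  ],
  yaw=[0,0,0,0],
  jaw=[1,1,1,1],
)

```text
t: 7.6
eef_pos: [684.0, 313.4, 147.7]
tcp_rot: [-2.789, 1.55, 0.073]
ft_force: [33.8, -1.5, -6.7]
opening: 0.001
```

```bash
cat >>h.py <<'E'
def whl(angs,h=(672,255),r=60):
    h=np.array(h); s=env.state(); p=s['eef_pos'][:2]; print(s['t'],s['eef_pos'].round(1),s['ft_force'].round(1),jawdeg(s))
    d=p-h; print(np.hypot(*d),np.degrees(np.arctan2(d[1],d[0])))
    for a in angs: 
        t=h+r*np.array([np.cos(np.radians(a)),np.sin(np.radians(a))]); print(a,((t-p)/25).round(2).tolist())
E
python3 -c "
from h import *
whl(range(75,130,5))"
```

```text
7.6 [684.  313.4 147.7] [33.8 -1.5 -6.7] -105.98294419288436
59.608458170656945 78.34038342241222
75 [0.14, -0.02]
80 [-0.07, 0.03]
85 [-0.27, 0.06]
90 [-0.48, 0.06]
95 [-0.69, 0.06]
100 [-0.9, 0.03]
105 [-1.1, -0.02]
110 [-1.3, -0.08]
115 [-1.5, -0.16]
120 [-1.68, -0.26]
125 [-1.86, -0.37]
```

Emit:
apply_moves(
  offset=[
    [0.5,0,0],
    [0.5,0,0],
    [0.5,0,2.5],
    [0.5,0,5],
    [0.5,0,6.1],
    [-1.5,-2,6.1],
    [-4,-4,6.1],
    [-5.5,-5.5,6.1],
    [-7.2,-7,6.1],
    [-7.2,-7,6.1],
    [-7.2,-7,6.1],
  ],
  yaw=[0,0,0,0,0,1,2,3.25,3.25,3.25,3.25],
  jaw=[1,1,1,1,1,1,0,-1,-1,-1,-1],
)

```text
t: 8.98
eef_pos: [503.7, 138.3, 300.9]
tcp_rot: [-2.787, 1.549, 0.415]
ft_force: [0.4, 0.3, -0.7]
opening: 0.473
```

```bash
python3 - <<'E'
from h import *
s,c=snap('wrist','w6'); print(s['eef_pos'].round(1),s['ft_force'].round(1),jawdeg(s),s['joints'].round(2))
snap('top','t6')
E
```

```text
[503.7 138.3 300.9] [ 0.4  0.3 -0.7] -86.52133512882287 [0.14 0.25 1.7  0.01 1.17 1.65]
```

View pics/w6.png

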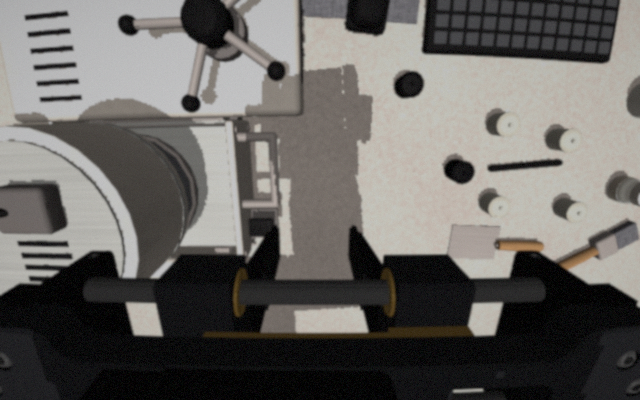

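View pics/t6.png

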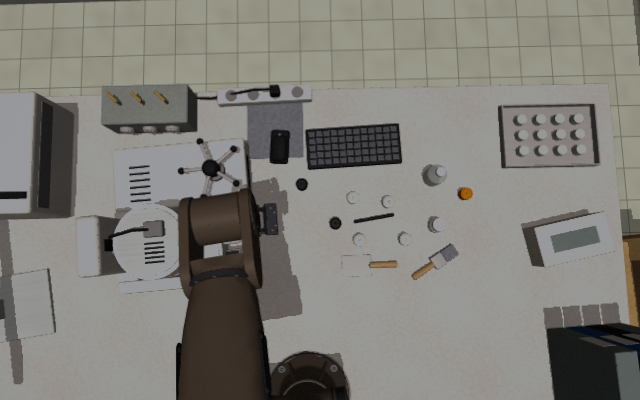

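```bash
python3 - <<'E'
from h import *
s,c=snap('wrist')
f=c['frame'][:,:,::-1]; cv2.imwrite('pics/w6c.png',cv2.resize(f[110:250,200:320],None,fx=4,fy=4,interpolation=cv2.INTER_CUBIC))
b=onz(s,c,[(271,136),(275,206)],100); print('bar',b)
print('ballcheck',onz(s,c,[(190,103),(277,71),(127,24)],155))
print(onz(s,c,[(497,206),(572,210),(508,124),(569,140),(459,170)],40))
E
```

```text
bar [[557.17941673 198.44280781 100.        ]
 [462.8414795  190.68970828 100.        ]]
ballcheck [[591.1603509  278.97868729 155.        ]
 [628.36678444 185.66719999 155.        ]
 [667.53472697 343.40374743 155.        ]]
[[ 466.60350674 -160.27507079   40.        ]
 [ 467.93338713 -293.43431452   40.        ]
 [ 595.53348786 -147.5542303    40.        ]
 [ 580.13234365 -252.9575902    40.        ]
 [ 520.64036892  -85.22139025   40.        ]]
```

View pics/w6c.png

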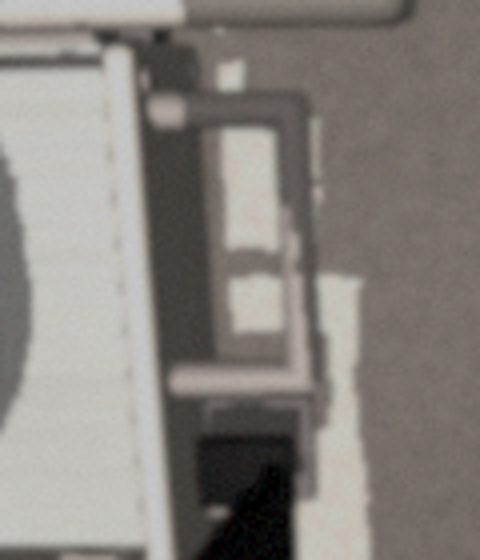

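Emit:
apply_moves(
  offset=[
    [0.1,0.4,-1],
    [0.2,0.8,-3],
    [0.2,0.8,-5],
    [0.2,0.8,-6],
    [0.2,0.8,-7.2],
    [0.2,0.8,-8],
    [0.2,0.8,-8.5],
    [0.2,0.8,-8.5],
  ],
  yaw=[0,0,0,0,0,0,0,0],
  jaw=[-1,-1,-1,-1,-1,-1,-1,-1],
)

```text
t: 10.12
eef_pos: [509.6, 159.4, 86.6]
tcp_rot: [-2.752, 1.552, 0.452]
ft_force: [0.3, 1.0, -0.3]
opening: 0.999
```

```bash
python3 - <<'E'
from h import *
s,c=snap('wrist','w7'); print(s['eef_pos'].round(1),s['ft_force'].round(1),jawdeg(s),s['opening'])
snap('side','s7')
E
```

```text
[509.6 159.4  86.6] [ 0.3  1.  -0.3] -86.42771862148031 0.9992120695072383
```

View pics/w7.png

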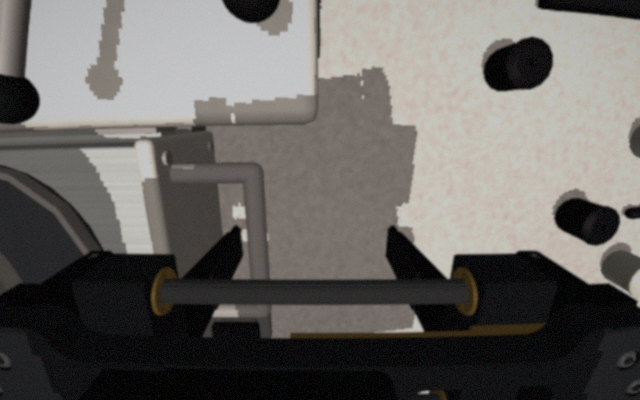

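View pics/s7.png

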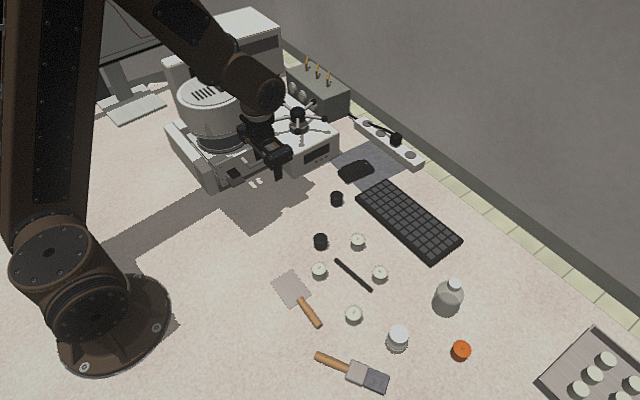

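Emit:
apply_moves(
  offset=[
    [0,-0.3,0],
    [0.05,-0.8,0],
    [0.1,-1.4,0],
    [0.13,-2,0],
    [0.16,-2.6,0],
    [0.2,-3.2,0],
    [0.24,-3.8,0],
    [0.28,-4.4,0],
    [0.32,-5,0],
    [0.36,-5.6,0],
    [0.38,-6,0],
    [0.38,-6,0],
  ],
  yaw=[0,0,0,0,0,0,0,0,0,0,0,0],
  jaw=[-1,-1,-1,-1,-1,-1,-1,-1,-1,-1,-1,-1],
)

```text
t: 11.72
eef_pos: [519.2, 8.5, 87.7]
tcp_rot: [-2.775, 1.551, 0.428]
ft_force: [-0.6, -0.4, 0.5]
opening: 0.999
```

Emit:
apply_moves(
  offset=[
    [0.02,-0.4,0],
    [0.05,-0.8,0],
    [0.08,-1.2,0],
    [0.1,-1.6,0],
    [0.1,-1.7,0],
    [0.1,-1.7,0],
  ],
  yaw=[0,0,0,0,0,0],
  jaw=[-1,-1,-1,-1,-1,-1],
)

```text
t: 12.48
eef_pos: [520.7, -25.6, 87.0]
tcp_rot: [-2.282, 1.546, 0.917]
ft_force: [10.8, 81.9, -1.5]
opening: 1.0
```

```bash
python3 - <<'E'
from h import *
s,c=snap('wrist','w8'); print(s['eef_pos'].round(1),s['ft_force'].round(1),jawdeg(s),s['opening'])
snap('side','s8')
E
```

```text
[520.7 -25.6  87. ] [10.8 81.9 -1.5] -86.6997760564703 0.9998317355212105
```

View pics/w8.png

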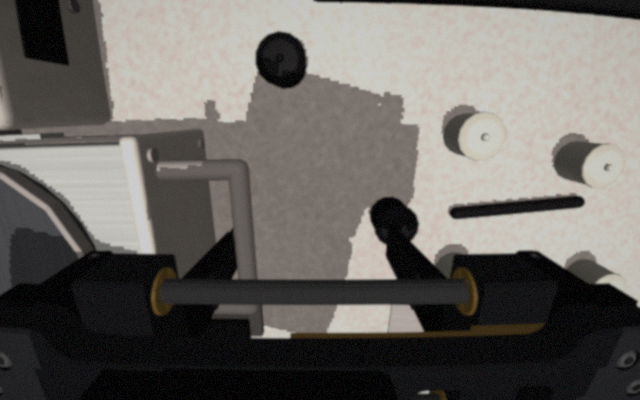

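View pics/s8.png

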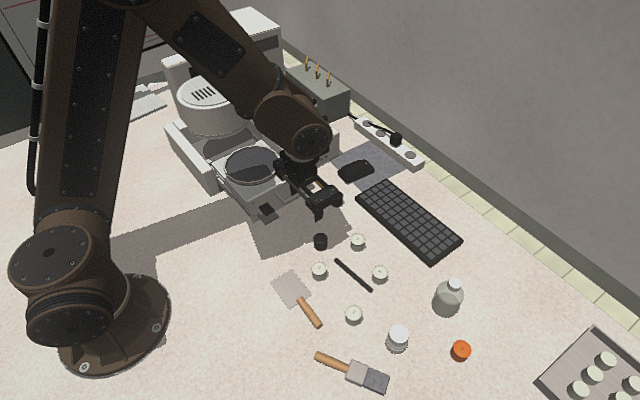

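Emit:
apply_moves(
  offset=[
    [0,0.3,0],
    [0,0.45,0],
    [0,0.45,1],
    [0,0.45,3],
    [0,0.45,6],
    [0,0.45,8],
    [-1,-3,9],
    [-1,-5,9],
    [-1,-6,9],
    [-1,-6,9],
  ],
  yaw=[0,0,0,0,0,0,0,0,0,0],
  jaw=[-1,-1,-1,-1,-1,-1,-1,-1,-1,-1],
)

```text
t: 13.82
eef_pos: [495.0, -179.0, 311.9]
tcp_rot: [-2.307, 1.547, 0.888]
ft_force: [0.1, 0.6, 0.2]
opening: 0.998
```

```bash
python3 - <<'E'
from h import *
s,c=snap('wrist','w9'); print(s['eef_pos'].round(1),s['ft_force'].round(1),jawdeg(s),s['opening'])
s,c=snap('top','t9')
f=c['frame'][:,:,::-1]; cv2.imwrite('pics/t9c.png',cv2.resize(f[140:290,190:350],None,fx=4,fy=4,interpolation=cv2.INTER_CUBIC))
E
```

```text
[ 495.  -179.   311.9] [0.1 0.6 0.2] -86.9250558710952 0.9976383257491359
```

View pics/w9.png

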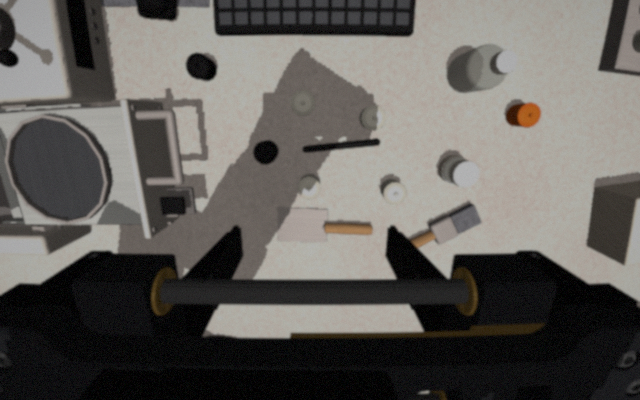

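View pics/t9.png

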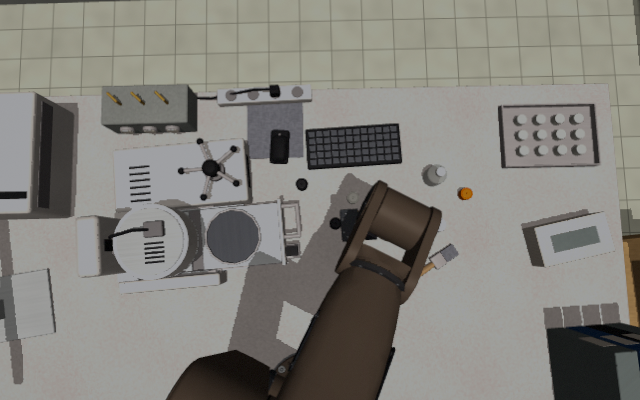

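View pics/t9c.png

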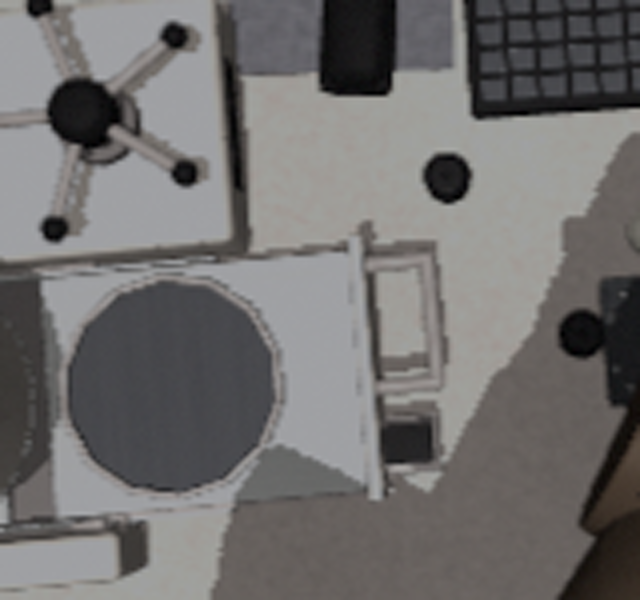

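```bash
python3 - <<'E'
from h import *
s,c=snap('top'); f=c['frame']; g=cv2.cvtColor(f,cv2.COLOR_RGB2GRAY)
u=lambda L:[(190+a/4-.4,140+b/4-.4) for a,b in L]
m=((g<85)*255).astype(np.uint8); m2=np.zeros_like(m); m2[205:270,204:264]=m[205:270,204:264]
n,l,st,ce=cv2.connectedComponentsWithStats(m2); 
for i in range(1,n):
    if st[i,4]>300:
        print(st[i],ce[i]); cn=cv2.findContours((l==i).astype(np.uint8),0,1)[0][0]; e=cv2.fitEllipse(cn); print(e,onz(s,c,[e[0]],85))
        p=onz(s,c,[(st[i,0]-.5,e[0][1]),(st[i,0]+st[i,2]-.5,e[0][1])],85);print('diam',p[0]-p[1])
b=onz(s,c,u([(432,250),(437,383)]),100);print('bar',b)
print('pad',onz(s,c,u([(409,440)]),85))
p=onz(s,c,u([(355,237),(376,497)]),120);print('panel',p)
s,c=snap('wrist')
print('stage wrist',onz(s,c,[(58,167)],85),'pad',onz(s,c,[(174,206)],85))
E
```

```text
[ 207  210   52   53 2107] [232.11343142 236.43094447]
((232.11329650878906, 236.43077087402344), (50.38670349121094, 51.443946838378906), 29.2889404296875) [[480.32788582 210.67277458  85.        ]]
diam [  3.57040432 153.20540727   0.        ]
bar [[575.59511869  15.40207364 100.        ]
 [478.47173243  13.66966633 100.        ]]
pad [[437.717045    35.65652223  85.        ]]
panel [[584.22503144  69.77177472 120.        ]
 [398.17199009  57.70803149 120.        ]]
stage wrist [[483.6595006  213.91578673  85.        ]] pad [[433.86245643  35.43235096  85.        ]]
```

```bash
python3 - <<'E'
import numpy as np
st=np.array([481,211.5]);a=np.radians(3.7)
ey=np.array([-np.sin(a),np.cos(a)]);ex=np.array([np.cos(a),np.sin(a)])
hood=st+178*ey
print(hood)
def clr(p,th):
    t=np.radians(th);u=np.array([np.cos(t),np.sin(t)]);v=np.array([-u[1],u[0]])
    d=hood-p; q=np.array([abs(d@u)-90,abs(d@v)-37.5]); body=np.hypot(*np.maximum(q,0))-98
    cam=np.linalg.norm(p+v*82-hood)-98
    return round(body),round(cam)
for o in [(-33,14),(33,14),(-30,-36),(30,-36)]:
    p=st+o[0]*ex+o[1]*ey; az=np.degrees(np.arctan2(p[1],p[0]))
    print(o,p.round(1),[(th,clr(p,th),round(-6-(((th-az+180)%360)-180))) for th in (165,160,150,140,130,93,-86,-110,-125)])
E
```

```text
[469.51324913 389.12898005]
(-33, 14) [447.2 223.3] [(165, (30, 151), -144), (160, (28, 150), -139), (150, (19, 147), -129), (140, (6, 143), -119), (130, (-9, 137), -109), (93, (-24, 101), -72), (-86, (-24, 73), 107), (-110, (-25, 103), 131), (-125, (-27, 119), 146)]
(33, 14) [513.  227.6] [(165, (9, 144), -147), (160, (2, 141), -142), (150, (-12, 135), -132), (140, (-23, 127), -122), (130, (-28, 117), -112), (93, (-24, 72), -75), (-86, (-24, 102), 104), (-110, (-23, 127), 128), (-125, (-6, 138), 143)]
(-30, -36) [453.4 173.6] [(165, (77, 199), -150), (160, (73, 198), -145), (150, (59, 194), -135), (140, (45, 189), -125), (130, (33, 182), -115), (93, (26, 143), -78), (-86, (26, 122), 101), (-110, (22, 153), 125), (-125, (22, 169), 140)]
(30, -36) [513.3 177.5] [(165, (58, 194), -152), (160, (50, 191), -147), (150, (37, 185), -137), (140, (27, 177), -127), (130, (21, 167), -117), (93, (26, 121), -80), (-86, (26, 143), 99), (-110, (23, 170), 123), (-125, (35, 183), 138)]
```

The top view shows the chassis out, with the stage centre at px (232,236), about (481,211.5) in the world, and a measured diameter of 153 mm against 152 given. The wrist view shows the four crucibles at (303,103), (369,117), (311,184) and (394,191).

```bash
python3 - <<'E'
from h import *
s,c=snap('wrist'); f=c['frame'][:,:,::-1]
cv2.imwrite('pics/w9c.png',cv2.resize(f[70:220,270:430],None,fx=4,fy=4,interpolation=cv2.INTER_CUBIC))
print(onz(s,c,[(303,102),(369,116),(311,183),(394,191),(463,173)],40).round(1))
m=R.from_euler('xyz',s['tcp_rot']).as_matrix(); print(m[:,0])
E
```

```text
[[ 594.9 -148.6   40. ]
 [ 580.8 -249.    40. ]
 [ 471.8 -167.7   40. ]
 [ 467.3 -302.1   40. ]
 [ 504.  -408.6   40. ]]
[ 0.01504981  0.01970115 -0.99969264]
```

View pics/w9c.png

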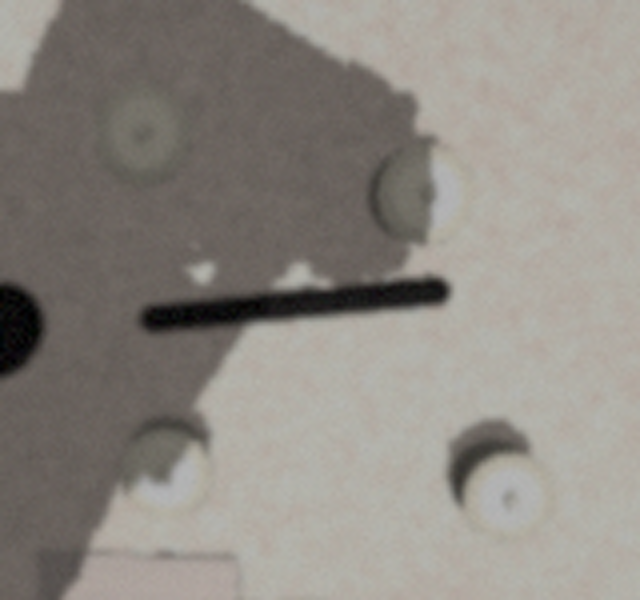

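Emit:
apply_moves(
  offset=[
    [-0.1,0,0],
    [-0.3,0,0],
    [-0.5,0.1,0],
    [-0.7,0.2,0],
    [-0.9,0.3,0],
    [-1.28,0.44,0],
    [-1.28,0.44,0],
    [-1.28,0.44,0],
    [-1.28,0.44,0],
    [-1.28,0.44,0],
    [-1.28,0.44,0],
    [-1.28,0.44,0],
    [-1.28,0.44,0],
    [-1.28,0.44,0],
    [-1.28,0.44,-2],
    [-1.28,0.44,-4],
    [-1.28,0.44,-6],
    [-1.28,0.44,-8],
    [-1.28,0.44,-8],
    [-1.28,0.44,-8],
  ],
  yaw=[1.7,3.4,5.1,6.8,8.5,10.2,11.9,13.6,15.3,17,18.7,20.4,22.1,23.8,25.5,27.2,28.9,30,30,30],
  jaw=[-0.6,-0.6,-0.6,-0.6,-0.6,-0.6,-0.6,-0.6,-0.6,-0.6,-0.6,-0.6,-0.6,-0.6,-0.6,-0.6,-0.6,-0.6,-0.6,-0.6],
)

```text
t: 16.58
eef_pos: [464.5, -163.8, 113.5]
tcp_rot: [-2.226, 1.546, -2.169]
ft_force: [-0.5, 0.2, 1.0]
opening: 0.804
```

```bash
cat >> h.py <<'E'
def st():
    s=env.state(); m=R.from_euler('xyz',s['tcp_rot']).as_matrix()
    print(round(s['t'],2),s['eef_pos'].round(1),'F',s['ft_force'].round(1),'jaw',round(jawdeg(s),1),'ax',m[:,0].round(3),'op',round(s['opening']*95,1),'j',s['joints'].round(2)); return s
E
python3 - <<'E'
from h import *
st(); snap('wrist','w10')
E
```

```text
16.57 [ 464.5 -163.8  113.5] F [-0.5  0.2  1. ] jaw 93.3 ax [-0.014 -0.02  -1.   ] op 76.4 j [-0.46  0.45  1.98 -0.04  0.71 -2.06]
```

View pics/w10.png

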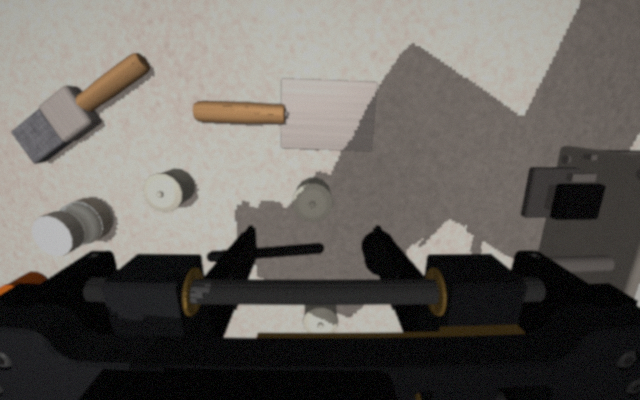

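```bash
python3 - <<'E'
from h import *
s,c=snap('wrist'); print(onz(s,c,[(313,204),(163,193)],41).round(1)); print(onz(s,c,[(298,79),(375,85),(370,152),(283,150)],1).round(0))
print(proj(s,c,[s['eef_pos']]))
E
```

```text
[[ 462.2 -167.    41. ]
 [ 460.7 -304.9   41. ]]
[[ 353. -188.    1.]
 [ 354. -116.    1.]
 [ 417. -114.    1.]
 [ 420. -200.    1.]]
[[314.72828397 240.81602824]]
```

Emit:
apply_moves(
  offset=[
    [-0.08,-0.15,-1.5],
    [-0.08,-0.15,-3],
    [-0.08,-0.15,-3.8],
    [-0.08,-0.15,-4.02],
    [-0.08,-0.15,-4.02],
    [-0.08,-0.15,-4.02],
    [-0.08,-0.15,-4.02],
    [-0.08,-0.15,-4.02],
    [-0.08,-0.15,-4.02],
    [-0.08,-0.15,-3],
    [-0.08,-0.15,-1],
    [-0.08,-0.15,-1],
  ],
  yaw=[0,0,0,0,0,0,0,0,0,0,0,0],
  jaw=[-0.6,-0.6,-0.6,-0.6,1,1,1,1,1,1,1,1],
)

```text
t: 18.18
eef_pos: [463.8, -168.4, 91.5]
tcp_rot: [-1.944, 1.546, -1.887]
ft_force: [0.3, 1.0, -1.1]
opening: 0.374
```

```bash
python3 - <<'E'
from h import *
st(); snap('wrist','w11')
E
```

```text
18.18 [ 463.8 -168.4   91.5] F [ 0.3  1.  -1.1] jaw 93.3 ax [-0.008 -0.023 -1.   ] op 35.5 j [-0.47  0.48  2.   -0.04  0.65 -2.07]
```

View pics/w11.png

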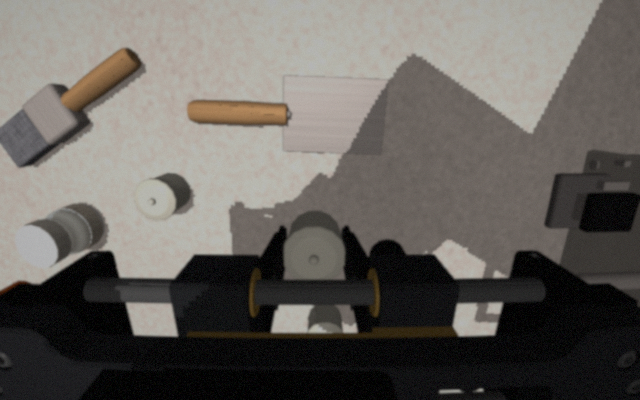

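Emit:
apply_moves(
  offset=[
    [0,0,1.5],
    [0,1,3],
    [-0.1,2.5,4.3],
    [-0.2,4,4.3],
    [-0.3,5.5,4.3],
    [-0.4,7,4.3],
    [-0.5,8.5,4.3],
    [-0.6,10,4.3],
    [-0.66,11.5,4.3],
    [-0.66,12.5,4.3],
    [-0.66,13.5,4],
    [-0.66,14.5,3.5],
    [-0.66,15.2,3],
    [-0.66,15.67,2.5],
    [-0.66,15.67,2.3],
    [-0.66,15.67,2.3],
  ],
  yaw=[0,1,2.5,4,5.5,7,8.5,10,11.3,11.6,11.6,11.6,11.6,11.6,11.6,11.6],
  jaw=[1,1,1,1,1,1,1,1,1,1,1,1,1,1,1,1],
)

```text
t: 20.23
eef_pos: [446.4, 223.2, 147.0]
tcp_rot: [-2.081, 1.547, -0.809]
ft_force: [-0.3, 0.8, 0.4]
opening: 0.375
```

```bash
python3 - <<'E'
from h import *
st(); snap('wrist','w12'); snap('side','s12')
E
```

```text
20.23 [446.4 223.2 147. ] F [-0.3  0.8  0.4] jaw 162.9 ax [ 0.017 -0.017 -1.   ] op 35.7 j [ 0.34  0.4   1.94 -0.03  0.79 -2.48]
```

View pics/w12.png

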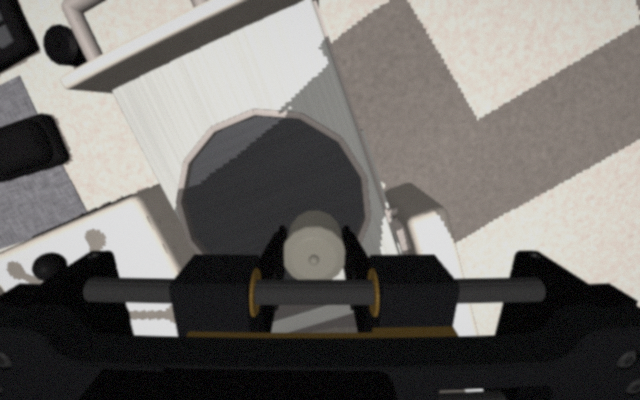

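View pics/s12.png

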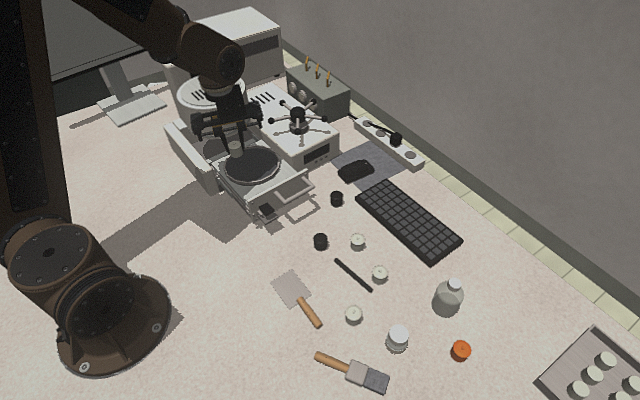

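Emit:
apply_moves(
  offset=[
    [0,0,-0.7],
    [0,0,-1.4],
    [0,0,-1.75],
    [0,0,-1.9],
    [0,0,-1.9],
    [0,0,-1.9],
  ],
  yaw=[0,0,0,0,0,0],
  jaw=[1,1,1,1,1,1],
)

```text
t: 21.08
eef_pos: [447.0, 223.3, 100.7]
tcp_rot: [-2.003, 1.546, -0.732]
ft_force: [0.7, 0.5, -1.5]
opening: 0.373
```

Emit:
apply_moves(
  offset=[
    [0,0,-0.06],
    [0,0,-0.12],
    [0,0,-0.12],
    [0,0,-0.12],
  ],
  yaw=[0,0,0,0],
  jaw=[1,1,1,1],
)

```text
t: 21.58
eef_pos: [447.2, 223.4, 98.6]
tcp_rot: [-1.958, 1.545, -0.687]
ft_force: [-2.8, -0.6, 13.7]
opening: 0.371
```

Emit:
apply_moves(
  offset=[
    [0,0,0.02],
    [0,0,0.02],
    [0,0,0.02],
    [0,0,0.02],
    [0,0,0.5],
    [0,0,2],
    [0,0,4],
    [0,-1,5],
    [0,-3,5.5],
    [0,-5,5.5],
    [0,-5,5.5],
  ],
  yaw=[0,0,0,0,0,0,0,0,0,-1,-1],
  jaw=[0,0,0,0,0,0,0,0,0,0,0],
)

```text
t: 22.95
eef_pos: [447.2, 96.2, 237.2]
tcp_rot: [-1.933, 1.544, -0.771]
ft_force: [-0.2, 0.9, 0.4]
opening: 0.502
```

```bash
python3 - <<'E'
from h import *
s=st(); snap('wrist','w13'); snap('side','s13'); snap('top','t13')
E
```

```text
22.95 [447.2  96.2 237.2] F [-0.2  0.9  0.4] jaw 156.6 ax [ 0.019 -0.018 -1.   ] op 47.7 j [ 0.08  0.22  1.93 -0.02  0.98 -2.64]
```

View pics/t13.png

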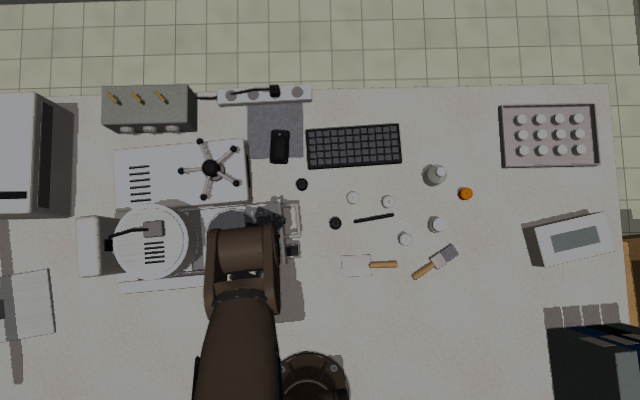

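View pics/s13.png

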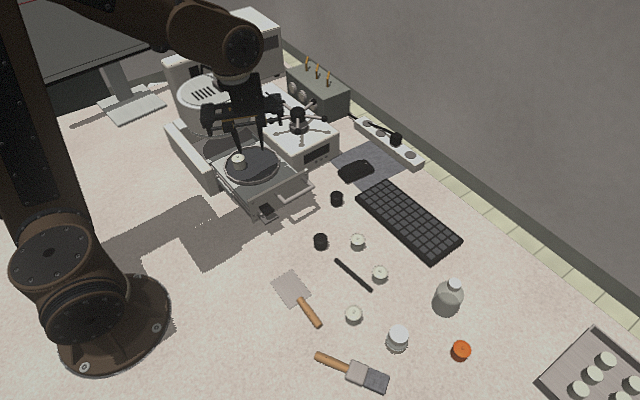

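Emit:
apply_moves(
  offset=[
    [0.3,0,0],
    [0.6,-0.3,0],
    [1,-1,0],
    [1.6,-2,0],
    [2.2,-3.2,0],
    [2.8,-4.5,0],
    [3.5,-6,0],
    [4.2,-7.3,0],
    [5,-8.6,0],
    [5.81,-9.89,-1],
    [5.81,-9.89,-3],
    [5.81,-9.89,-5],
    [5.81,-9.89,-5.5],
    [5.81,-9.89,-5.5],
  ],
  yaw=[-1.5,-3,-4.5,-6,-7.5,-9,-10.3,-10.6,-10.6,-10.6,-10.6,-10.6,-10.6,-10.6],
  jaw=[-0.6,-0.6,-0.6,-0.6,-0.6,-0.6,-0.6,-0.6,-0.6,-0.6,-0.6,-0.6,-0.6,-0.6],
)

```text
t: 24.85
eef_pos: [593.1, -147.6, 99.4]
tcp_rot: [-1.953, 1.545, -1.894]
ft_force: [0.1, 0.3, 1.1]
opening: 0.798
```

```bash
python3 - <<'E'
from h import *
s=st(); snap('wrist','w14')
E
```

```text
24.85 [ 593.1 -147.6   99.4] F [0.1 0.3 1.1] jaw 93.4 ax [-0.008 -0.025 -1.   ] op 75.8 j [-0.34  0.6   1.71 -0.03  0.83 -1.95]
```

View pics/w14.png

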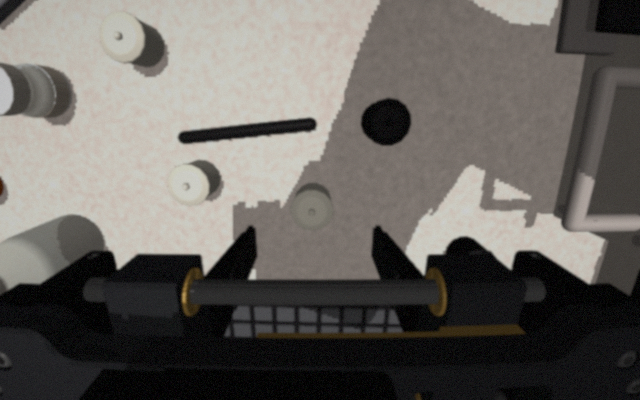

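```bash
python3 - <<'E'
from h import *
s,c=snap('wrist'); print(onz(s,c,[(312,211),(187,186),(118,36)],42).round(1))
E
```

```text
[[ 593.2 -151.7   42. ]
 [ 578.2 -259.4   42. ]
 [ 462.9 -307.8   42. ]]
```

Emit:
apply_moves(
  offset=[
    [0,-0.16,-1.5],
    [0,-0.16,-2.8],
    [0,-0.16,-3.35],
    [0,-0.16,-3.45],
    [0,-0.16,-3.45],
    [0,-0.16,-3.45],
    [0,-0.16,-3.45],
    [0,-0.16,-3.45],
    [0,-0.16,-3.45],
    [0,-0.16,-3],
    [0,-0.16,-1],
    [0,-0.16,1],
  ],
  yaw=[0,0,0,0,0,0,0,0,0,0,0,0],
  jaw=[-0.6,-0.6,-0.6,-0.6,1,1,1,1,1,1,1,1],
)

```text
t: 26.45
eef_pos: [593.3, -152.1, 127.5]
tcp_rot: [-1.872, 1.545, -1.813]
ft_force: [0.6, 0.0, -0.0]
opening: 0.376
```

Emit:
apply_moves(
  offset=[
    [-0.2,0.5,2],
    [-0.4,1.5,3.5],
    [-0.7,3,3.5],
    [-1,4.5,3.5],
    [-1.3,6,3.5],
    [-1.6,7.5,3.5],
    [-2,9,3.5],
    [-2.4,10.5,3.5],
    [-2.8,11.8,3.5],
    [-3.08,13,3.5],
    [-3.08,14,3],
    [-3.08,14.7,2.3],
    [-3.08,14.96,1.5],
    [-3.08,14.96,0.8],
    [-3.08,14.96,0.8],
  ],
  yaw=[0,1.5,3,4.5,6,7.5,9,10.3,11.6,11.6,11.6,11.6,11.6,11.6,11.6],
  jaw=[1,1,1,1,1,1,1,1,1,1,1,1,1,1,1],
)

```text
t: 28.32
eef_pos: [515.7, 221.6, 146.2]
tcp_rot: [-1.964, 1.546, -0.69]
ft_force: [0.6, 0.9, -0.8]
opening: 0.373
```

```bash
python3 - <<'E'
from h import *
s=st(); snap('wrist','w15'); snap('side','s15')
E
```

```text
28.32 [515.7 221.6 146.2] F [ 0.6  0.9 -0.8] jaw 163.0 ax [ 0.019 -0.016 -1.   ] op 35.5 j [ 0.3   0.48  1.8  -0.03  0.85 -2.53]
```

View pics/w15.png

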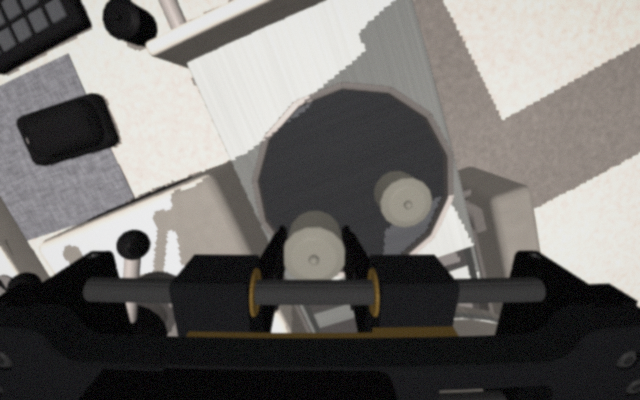

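View pics/s15.png

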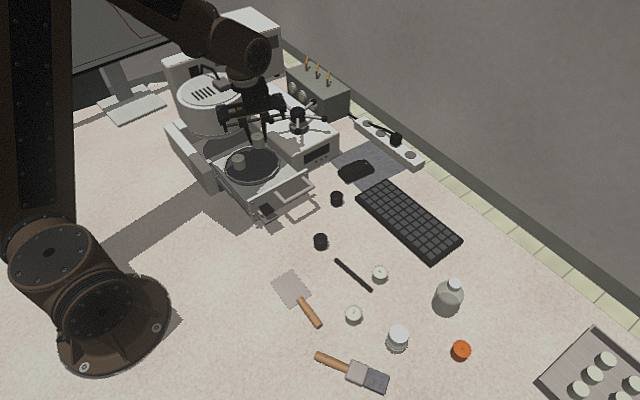

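```bash
python3 - <<'E'
from h import *
s,c=snap('wrist'); print('A',onz(s,c,[(408,205)],127).round(1))
# rim points (outer floor edge) at z~85..94
P=onz(s,c,[(260,180),(283,122),(345,86),(405,99),(444,148),(446,200)],94)[:,:2]
A=np.c_[2*P,np.ones(len(P))]; x=np.linalg.lstsq(A,(P**2).sum(1),rcond=None)[0]; print('stage',x[:2],np.sqrt(x[2]+x[:2]@x[:2]))
E
```

```text
A [[447.8 222.4 127. ]]
stage [479.51440142 207.53785224] 76.9455274155454
```

Emit:
apply_moves(
  offset=[
    [0,0,-0.7],
    [0,0,-1.4],
    [0,0,-1.75],
    [0,0,-1.86],
    [0,0,-1.9],
    [0,0,-1.9],
  ],
  yaw=[0,0,0,0,0,0],
  jaw=[1,1,1,1,1,1],
)

```text
t: 29.22
eef_pos: [516.8, 221.8, 101.0]
tcp_rot: [-1.832, 1.544, -0.559]
ft_force: [-0.8, -0.3, -1.4]
opening: 0.375
```

Emit:
apply_moves(
  offset=[
    [0,0,-0.06],
    [0,0,-0.12],
    [0,0,-0.14],
    [0,0,-0.14],
  ],
  yaw=[0,0,0,0],
  jaw=[1,1,1,1],
)

```text
t: 29.72
eef_pos: [517.2, 221.9, 99.7]
tcp_rot: [-1.78, 1.542, -0.507]
ft_force: [-5.9, -2.6, 23.2]
opening: 0.375
```

Emit:
apply_moves(
  offset=[
    [0,0,0.04],
    [0,0,0.04],
    [0,0,0.04],
    [0,0,0.04],
    [0,0,0.5],
    [0,0,2],
    [0,0,4],
    [0,-1,5],
    [0,-3,5.5],
    [0,-5,5.5],
    [0,-6,5.5],
    [0,-6,5.5],
  ],
  yaw=[0,0,0,0,0,0,0,0,-1,-2,-4,-5],
  jaw=[0,0,0,0,0,0,0,0,0,0,0,0],
)

```text
t: 31.22
eef_pos: [517.2, 70.2, 238.1]
tcp_rot: [-1.756, 1.542, -1.014]
ft_force: [-0.5, -0.3, 0.8]
opening: 0.502
```

```bash
python3 - <<'E'
from h import *
s=st(); snap('wrist','w16'); s,c=snap('top','t16'); s,c=snap('side','s16')
E
```

```text
31.23 [517.2  70.2 238.1] F [-0.5 -0.3  0.8] jaw 132.5 ax [ 0.015 -0.025 -1.   ] op 47.7 j [ 0.02  0.31  1.79 -0.03  1.03 -2.28]
```

View pics/s16.png

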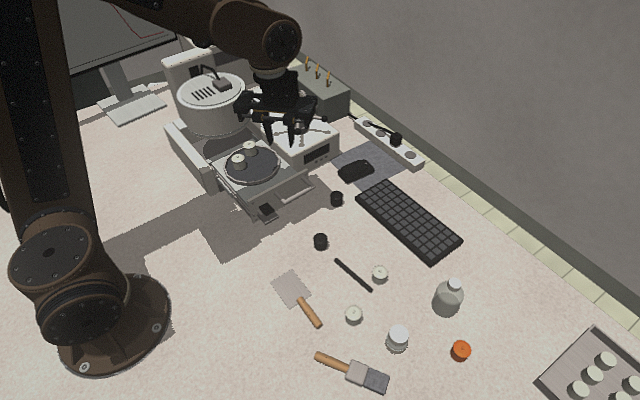

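View pics/t16.png

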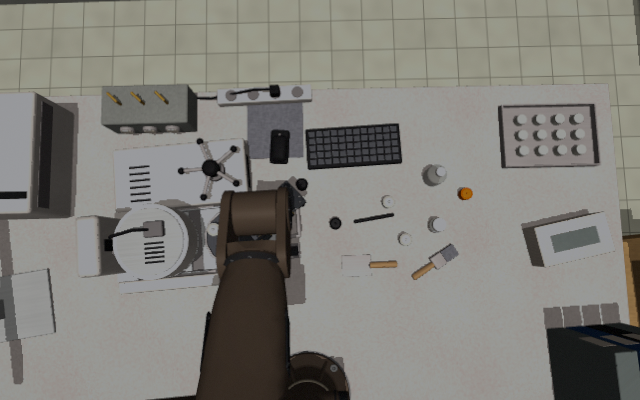

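Emit:
apply_moves(
  offset=[
    [0.2,-0.8,0],
    [0.5,-2.2,0],
    [0.8,-4,0],
    [1.1,-6,0],
    [1.4,-8,0],
    [1.8,-10,0],
    [2.1,-12,0],
    [2.41,-13.2,-1],
    [2.41,-13.2,-3],
    [2.41,-13.2,-5],
    [2.41,-13.2,-5.5],
    [2.41,-13.2,-5.5],
  ],
  yaw=[-1.5,-3,-4.5,-6,-6.6,-6.6,-6.6,-6.6,-6.6,-6.6,-6.6,-6.6],
  jaw=[-0.6,-0.6,-0.6,-0.6,-0.6,-0.6,-0.6,-0.6,-0.6,-0.6,-0.6,-0.6],
)

```text
t: 32.88
eef_pos: [577.9, -258.0, 100.8]
tcp_rot: [-1.765, 1.542, -1.703]
ft_force: [-0.5, -0.1, 0.2]
opening: 0.797
```

```bash
python3 - <<'E'
from h import *
s=st(); snap('wrist','w17')
E
```

```text
32.88 [ 577.9 -258.   100.8] F [-0.5 -0.1  0.2] jaw 93.6 ax [-0.004 -0.028 -1.   ] op 75.7 j [-0.51  0.62  1.65 -0.04  0.85 -2.12]
```

View pics/w17.png

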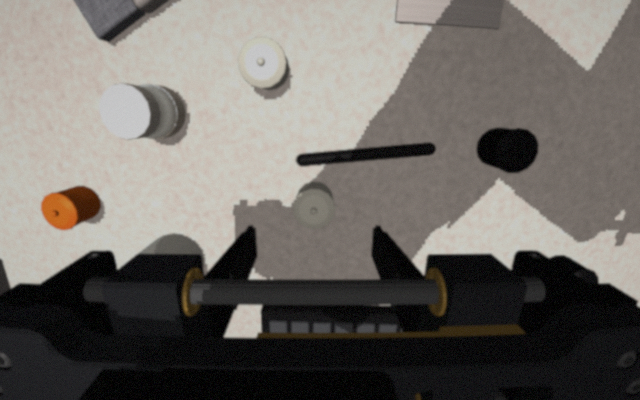

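Emit:
apply_moves(
  offset=[
    [0,-0.15,-1.5],
    [0,-0.15,-2.8],
    [0,-0.15,-3.4],
    [0,-0.15,-3.5],
    [0,-0.15,-3.5],
    [0,-0.15,-3.5],
    [0,-0.15,-3.5],
    [0,-0.15,-3.5],
    [0,-0.15,-3.5],
    [0,-0.15,-3],
    [0,-0.15,-1],
    [0,-0.15,1],
  ],
  yaw=[0,0,0,0,0,0,0,0,0,0,0,0],
  jaw=[-0.6,-0.6,-0.6,-0.6,1,1,1,1,1,1,1,1],
)

```text
t: 34.42
eef_pos: [578.1, -261.9, 128.5]
tcp_rot: [-1.723, 1.542, -1.661]
ft_force: [0.7, -0.2, -0.3]
opening: 0.374
```

Emit:
apply_moves(
  offset=[
    [-0.2,0.5,2],
    [-0.5,1.8,3.5],
    [-0.9,3.5,3.5],
    [-1.3,5.2,3.5],
    [-1.8,6.9,3.5],
    [-2.3,8.6,3.5],
    [-2.8,10.3,3.5],
    [-3.3,12,3.5],
    [-3.9,13.7,3.5],
    [-4.5,15.2,3.5],
    [-4.98,16.4,3],
    [-4.98,17.2,2.3],
    [-4.98,17.34,1.5],
    [-4.98,17.34,0.8],
    [-4.98,17.34,0.8],
  ],
  yaw=[0,0,1,2,3.5,5,6.5,8,9.5,11,11,11,11,11,11],
  jaw=[1,1,1,1,1,1,1,1,1,1,1,1,1,1,1],
)

```text
t: 36.3
eef_pos: [453.1, 171.5, 148.3]
tcp_rot: [-1.764, 1.543, -0.55]
ft_force: [0.1, -0.4, -0.7]
opening: 0.373
```

```bash
python3 - <<'E'
from h import *
s=st(); snap('wrist','w18')
E
```

```text
36.3 [453.1 171.5 148.3] F [ 0.1 -0.4 -0.7] jaw 159.5 ax [ 0.024 -0.015 -1.   ] op 35.4 j [ 0.24  0.38  1.98 -0.03  0.76 -2.53]
```

View pics/w18.png

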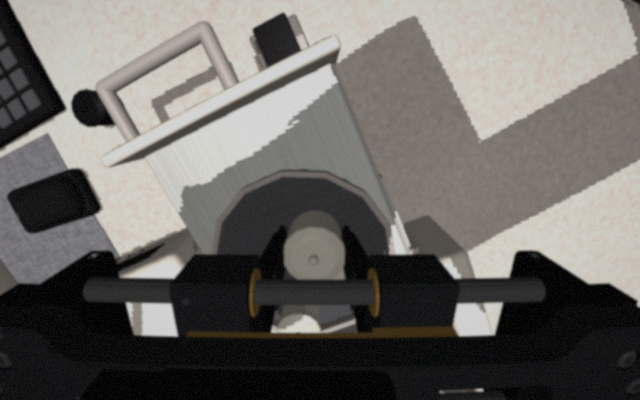

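Emit:
apply_moves(
  offset=[
    [0,0,-0.7],
    [0,0,-1.4],
    [0,0,-1.8],
    [0,0,-1.95],
    [0,0,-2],
    [0,0,-2],
  ],
  yaw=[0,0,0,0,0,0],
  jaw=[1,1,1,1,1,1],
)

```text
t: 37.1
eef_pos: [453.8, 171.6, 99.5]
tcp_rot: [-1.715, 1.541, -0.501]
ft_force: [-0.2, -0.1, 1.6]
opening: 0.37
```

Emit:
apply_moves(
  offset=[
    [0,0,-0.06],
    [0,0,-0.08],
    [0,0,-0.06],
    [0,0,-0.04],
    [0,0,-0.04],
    [0,0,-0.04],
    [0,0,0.5],
    [0,0,2],
    [0,0,4],
    [0,-1,5],
    [0,-3,5.5],
    [0,-4,5.5],
    [0,-5,5.5],
    [0,-5,5.5],
  ],
  yaw=[0,0,0,0,0,0,0,0,0,0,-1,-2,-4,-5],
  jaw=[1,1,0,0,0,0,0,0,0,0,0,0,0,0],
)

```text
t: 38.85
eef_pos: [453.7, 45.3, 237.9]
tcp_rot: [-1.694, 1.541, -1.011]
ft_force: [-0.3, 0.4, 0.9]
opening: 0.497
```

```bash
python3 - <<'E'
from h import *
s=st(); s,c=snap('top','t19'); s,c=snap('side','s19')
E
```

```text
38.85 [453.7  45.3 237.9] F [-0.3  0.4  0.9] jaw 129.1 ax [ 0.016 -0.025 -1.   ] op 47.2 j [-0.03  0.22  1.93 -0.03  0.98 -2.27]
```

View pics/s19.png

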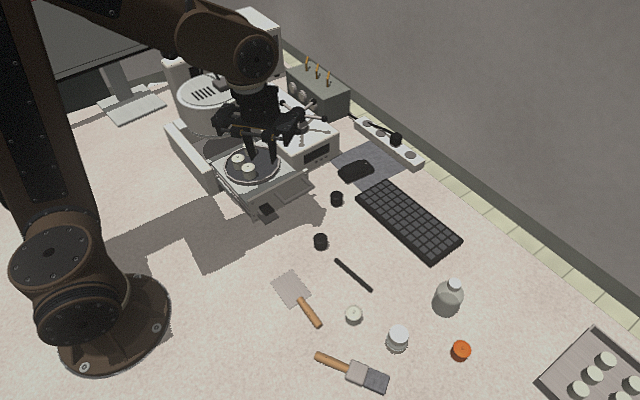

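View pics/t19.png

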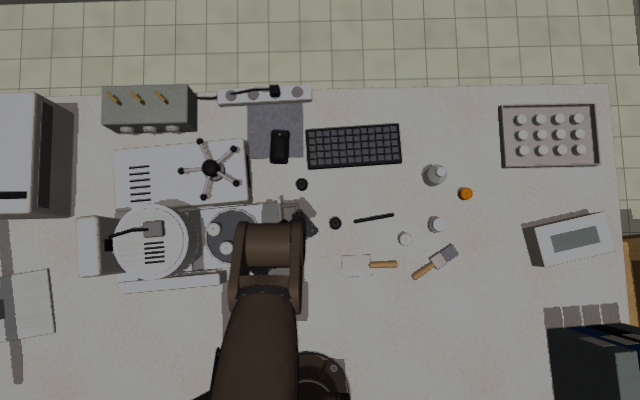

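Emit:
apply_moves(
  offset=[
    [0.05,-0.8,0],
    [0.1,-2.2,0],
    [0.33,-4,0],
    [0.33,-6,0],
    [0.33,-8,0],
    [0.33,-10,0],
    [0.33,-12,0],
    [0.33,-13.5,-1],
    [0.33,-14.1,-3],
    [0.33,-14.1,-5],
    [0.33,-14.1,-5.5],
    [0.33,-14.1,-5.5],
  ],
  yaw=[-1.5,-3,-4.5,-6,-6,-6,-6,-6,-6,-6,-6,-6],
  jaw=[-0.6,-0.6,-0.6,-0.6,-0.6,-0.6,-0.6,-0.6,-0.6,-0.6,-0.6,-0.6],
)

```text
t: 40.45
eef_pos: [462.4, -306.1, 100.9]
tcp_rot: [-1.701, 1.541, -1.64]
ft_force: [0.2, -0.2, 0.1]
opening: 0.799
```

```bash
python3 - <<'E'
from h import *
s=st(); snap('wrist','w20'); s,c=snap('top','t20')
f=c['frame'][:,:,::-1]; cv2.imwrite('pics/t20c.png',cv2.resize(f[190:290,190:310],None,fx=5,fy=5,interpolation=cv2.INTER_CUBIC))
E
```

```text
40.45 [ 462.4 -306.1  100.9] F [ 0.2 -0.2  0.1] jaw 93.5 ax [-0.002 -0.03  -1.   ] op 75.9 j [-0.69  0.53  1.86 -0.04  0.73 -2.3 ]
```

View pics/w20.png

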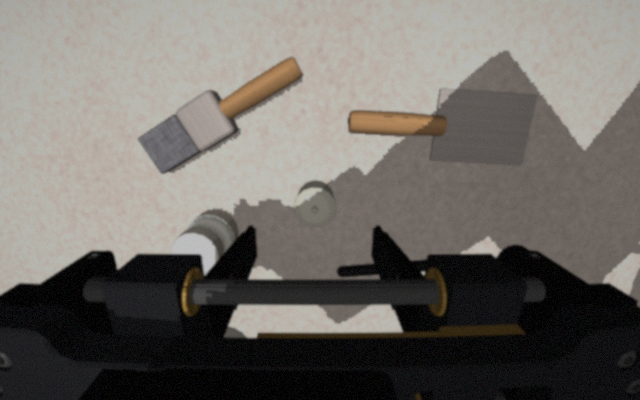

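View pics/t20c.png

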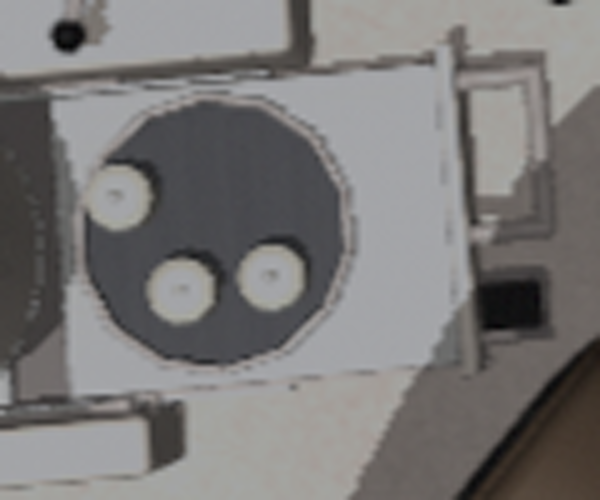

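```bash
python3 - <<'E'
from h import *
s,c=snap('top')
u=lambda L:[(190+a/5-.4,190+b/5-.4) for a,b in L]
S=np.array([480.5,211]);a=np.radians(3.7);ex=np.array([np.cos(a),np.sin(a)]);ey=np.array([-np.sin(a),np.cos(a)])
for p in onz(s,c,u([(115,195),(183,289),(270,275)]),127)[:,:2]: print(p.round(1),((p-S)@ex).round(1),((p-S)@ey).round(1),np.hypot(*(p-S)).round(1))
E
```

```text
[502.7 257.9] 25.2 45.4 51.9
[448.4 219.3] -31.5 10.3 33.1
[455.2 169.8] -27.9 -39.5 48.4
```

```bash
python3 - <<'E'
from h import *
s,c=snap('wrist'); print(onz(s,c,[(315,209)],42).round(1))
E
```

```text
[[ 461.6 -308.2   42. ]]
```

Emit:
apply_moves(
  offset=[
    [0,-0.1,-1.5],
    [0,-0.1,-2.8],
    [0,-0.1,-3.4],
    [0,-0.1,-3.5],
    [0,-0.1,-3.5],
    [0,-0.1,-3.5],
    [0,-0.1,-3.5],
    [0,-0.1,-3.5],
    [0,-0.1,-3.5],
    [0,-0.1,-3],
    [0,-0.1,-1],
    [0,-0.1,1],
  ],
  yaw=[0,0,0,0,0,0,0,0,0,0,0,0],
  jaw=[-0.6,-0.6,-0.6,-0.6,1,1,1,1,1,1,1,1],
)

```text
t: 42.15
eef_pos: [462.5, -308.9, 128.8]
tcp_rot: [-1.638, 1.54, -1.577]
ft_force: [0.6, 0.1, -1.5]
opening: 0.375
```

Emit:
apply_moves(
  offset=[
    [0.1,0.5,2],
    [0.3,1.8,3.5],
    [0.5,3.6,3.5],
    [0.7,5.4,3.5],
    [0.9,7.2,3.5],
    [1.1,9,3.5],
    [1.3,10.8,3.5],
    [1.5,12.6,3.5],
    [1.7,14.4,3.5],
    [1.9,16,3.5],
    [2.1,17.6,3.5],
    [2.2,19,3.5],
    [2.2,20,2.5],
    [2.2,20.3,1.5],
    [2.2,20.3,0.8],
    [2.2,20.3,0.8],
  ],
  yaw=[0,0,0,1,2,3,4.5,6,7.5,9,10,11,11,11,11,11],
  jaw=[1,1,1,1,1,1,1,1,1,1,1,1,1,1,1,1],
)

```text
t: 44.15
eef_pos: [516.9, 198.6, 148.4]
tcp_rot: [-1.68, 1.541, -0.467]
ft_force: [1.2, 0.1, 0.4]
opening: 0.375
```

```bash
python3 - <<'E'
from h import *
s=st(); snap('wrist','w21')
E
```

```text
44.15 [516.9 198.6 148.4] F [1.2 0.1 0.4] jaw 159.5 ax [ 0.026 -0.013 -1.   ] op 35.6 j [ 0.26  0.46  1.82 -0.03  0.84 -2.51]
```

View pics/w21.png

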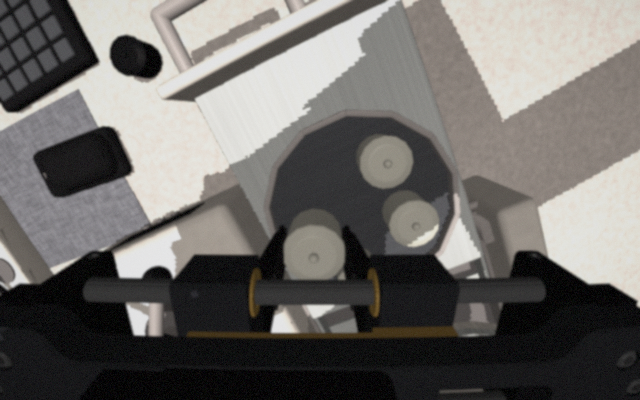

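Emit:
apply_moves(
  offset=[
    [0,0,-0.7],
    [0,0,-1.4],
    [0,0,-1.8],
    [0,0,-1.95],
    [0,0,-2],
    [0,0,-2],
  ],
  yaw=[0,0,0,0,0,0],
  jaw=[1,1,1,1,1,1],
)

```text
t: 44.95
eef_pos: [517.6, 198.6, 99.8]
tcp_rot: [-1.631, 1.539, -0.419]
ft_force: [-0.0, 0.1, 0.8]
opening: 0.375
```

Emit:
apply_moves(
  offset=[
    [0,0,-0.06],
    [0,0,-0.08],
    [0,0,-0.06],
    [0,0,-0.04],
    [0,0,-0.04],
    [0,0,-0.04],
    [0,0,0.5],
    [0,0,2],
    [0,0,4],
    [0,-1,5.5],
    [0,-3,6.5],
    [0,-4,7],
    [-0.5,-6,7],
    [-0.5,-9,7],
    [-0.5,-11,7],
    [-0.5,-12,7],
  ],
  yaw=[0,0,0,0,0,0,0,0,0,0,-1,-2,-3.5,-5,-5,-5],
  jaw=[1,1,0,0,0,0,0,0,0,0,0,0,0.5,1,1,1],
)

```text
t: 46.95
eef_pos: [504.8, -104.1, 275.8]
tcp_rot: [-1.617, 1.538, -0.931]
ft_force: [0.1, 0.4, 0.7]
opening: 0.136
```

```bash
python3 - <<'E'
from h import *
st(); s,c=snap('top','t22'); 
f=c['frame'][:,:,::-1]; cv2.imwrite('pics/t22c.png',cv2.resize(f[190:290,190:310],None,fx=5,fy=5,interpolation=cv2.INTER_CUBIC))
s,c=snap('side','s22'); f=c['frame'][:,:,::-1]; cv2.imwrite('pics/s22c.png',cv2.resize(f[110:230,180:330],None,fx=5,fy=5,interpolation=cv2.INTER_CUBIC))
E
```

```text
46.95 [ 504.8 -104.1  275.8] F [0.1 0.4 0.7] jaw 129.3 ax [ 0.019 -0.026 -0.999] op 12.9 j [-0.32  0.26  1.75 -0.02  1.1  -2.57]
```

View pics/t22c.png

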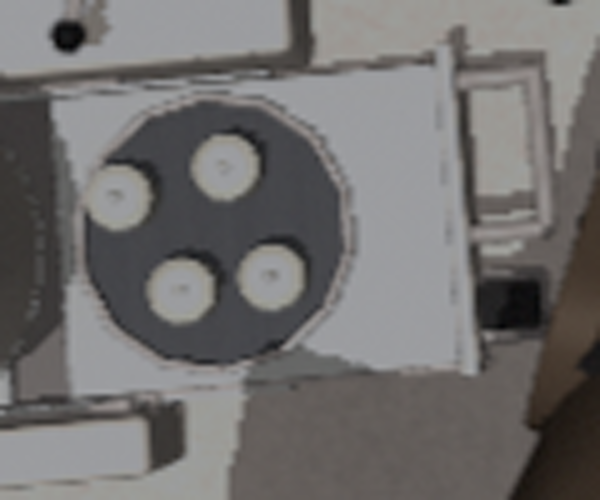

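View pics/s22c.png

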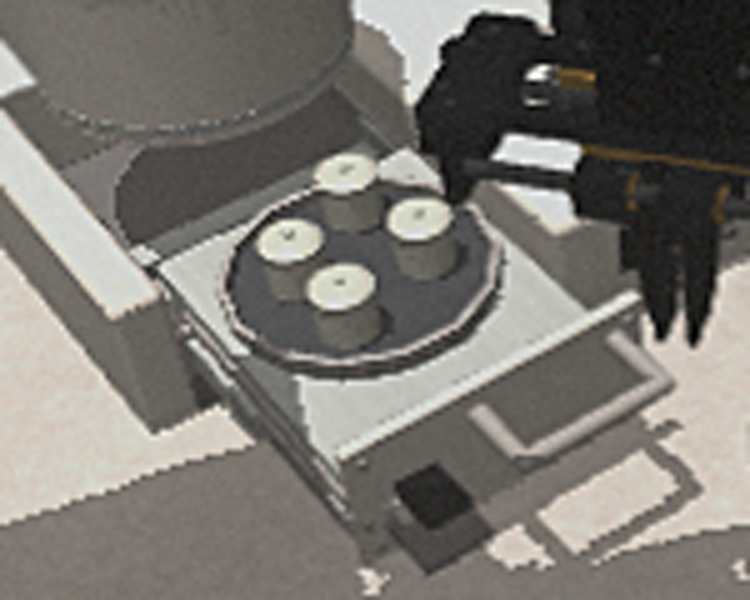

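Emit:
apply_moves(
  offset=[
    [-1,1.5,0],
    [-2,3,0],
    [-2.81,4.5,0],
    [-2.81,5.48,-0.5],
    [-2.81,5.48,-2.5],
    [-2.81,5.48,-4.5],
    [-2.81,5.48,-5.8],
    [-2.81,5.48,-5.8],
  ],
  yaw=[0,0,0,1,2,3,3,3],
  jaw=[1,1,1,1,1,1,1,1],
)

```text
t: 48.05
eef_pos: [433.7, 34.3, 129.7]
tcp_rot: [-1.686, 1.542, -0.685]
ft_force: [-0.3, 0.3, 0.2]
opening: 0.006
```

```bash
python3 - <<'E'
from h import *
st(); snap('wrist','w23'); s,c=snap('side','s23'); f=c['frame'][:,:,::-1]; cv2.imwrite('pics/s23c.png',cv2.resize(f[110:230,180:330],None,fx=5,fy=5,interpolation=cv2.INTER_CUBIC))
E
```

```text
48.05 [433.7  34.3 129.7] F [-0.3  0.3  0.2] jaw 147.3 ax [ 0.023 -0.018 -1.   ] op 0.5 j [-0.06  0.35  2.12 -0.03  0.66 -2.61]
```

View pics/s23c.png

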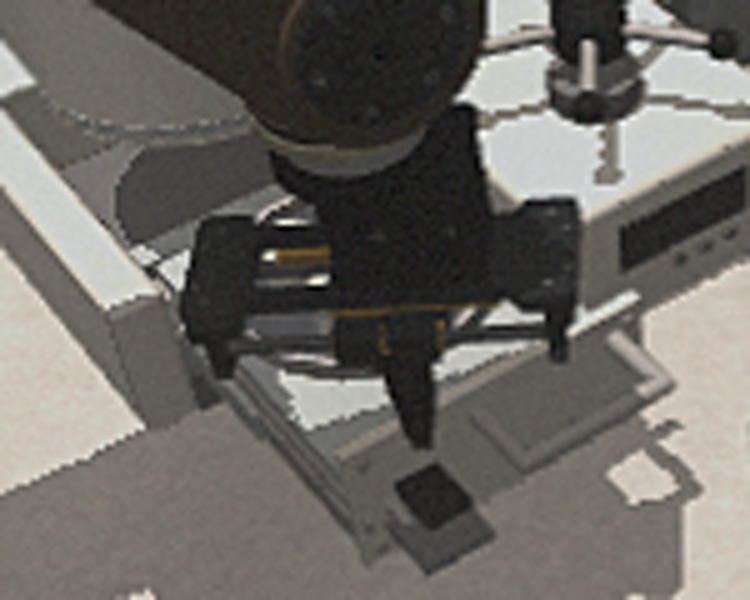

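View pics/w23.png

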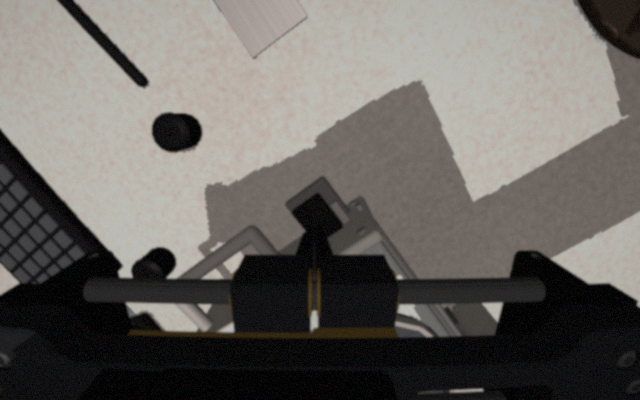

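```bash
python3 - <<'E'
from h import *
s,c=snap('side'); b=onz(s,c,[(211,196)],0)[0]; print(b)
for z in (60,80,100,120,140,160): print(z,proj(s,c,[[b[0],b[1],z]]))
s,c=snap('top'); print(onz(s,c,[(219,283),(219,272),(120,290)],100))
E
```

```text
[346.28856667 247.96240653   0.        ]
60 [[206.16737671 181.90386323]]
80 [[204.47139637 176.95025062]]
100 [[202.7301142  171.86070265]]
120 [[200.94175705 166.62973108]]
140 [[199.10446231 161.2515597 ]]
160 [[197.21627265 155.72010611]]
[[346.99000753 246.23277757 100.        ]
 [378.3582368  246.13906645 100.        ]
 [333.17032422 532.63717118 100.        ]]
```

Emit:
apply_moves(
  offset=[
    [0,0.05,-0.8],
    [0,0.05,-1.6],
    [0,0.05,-1.9],
    [0,0.05,-2.1],
    [0,0.05,-2.2],
    [0,0.05,-2.2],
    [0,0.05,-2.2],
  ],
  yaw=[0,0,0,0,0,0,0],
  jaw=[1,1,1,1,1,1,1],
)

```text
t: 49.12
eef_pos: [435.7, 34.9, 77.4]
tcp_rot: [-1.571, 1.536, -0.571]
ft_force: [-0.9, 0.2, 5.6]
opening: 0.002
```

Emit:
apply_moves(
  offset=[
    [0,0,-0.06],
    [0,0,-0.12],
    [0,0,-0.16],
    [0,0,-0.16],
  ],
  yaw=[0,0,0,0],
  jaw=[1,1,1,1],
)

```text
t: 49.62
eef_pos: [435.8, 34.8, 74.5]
tcp_rot: [-1.56, 1.534, -0.56]
ft_force: [-6.1, -2.3, 27.3]
opening: -0.001
```

Emit:
apply_moves(
  offset=[
    [0,0.1,-0.05],
    [0,0.25,-0.05],
    [-0.02,0.4,-0.05],
    [-0.03,0.6,-0.05],
    [-0.05,0.85,-0.05],
    [-0.07,1.1,-0.05],
    [-0.09,1.4,-0.05],
    [-0.11,1.7,-0.05],
    [-0.13,2,-0.05],
    [-0.13,2,-0.05],
  ],
  yaw=[0,0,0,0,0,0,0,0,0,0],
  jaw=[1,1,1,1,1,1,1,1,1,1],
)

```text
t: 50.88
eef_pos: [432.3, 85.2, 74.4]
tcp_rot: [-1.547, 1.534, -0.547]
ft_force: [-8.4, 2.8, 29.2]
opening: 0.001
```

```bash
python3 - <<'E'
from h import *
st(); snap('wrist','w24'); s,c=snap('side','s24'); f=c['frame'][:,:,::-1]; cv2.imwrite('pics/s24c.png',cv2.resize(f[110:230,180:330],None,fx=5,fy=5,interpolation=cv2.INTER_CUBIC))
E
```

```text
50.88 [432.3  85.2  74.4] F [-8.4  2.8 29.2] jaw 147.3 ax [ 0.031 -0.019 -0.999] op 0.1 j [ 0.06  0.46  2.16 -0.04  0.5  -2.48]
```

View pics/s24c.png

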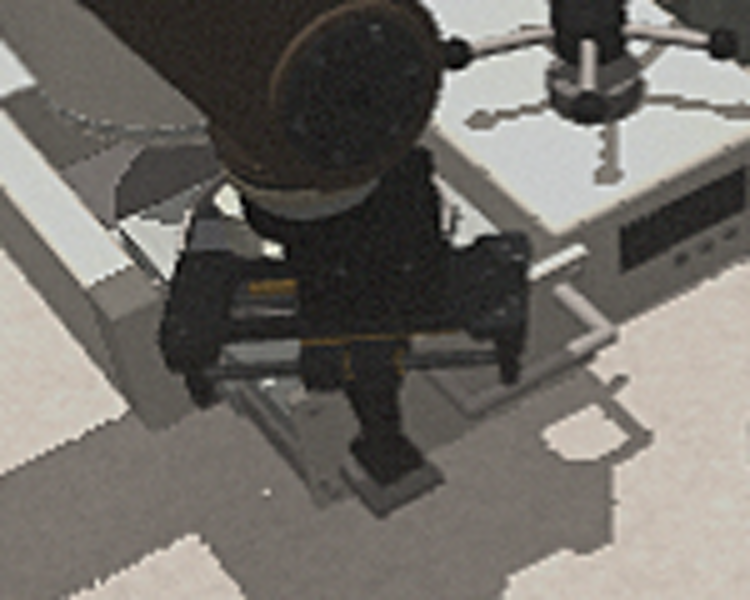

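Emit:
apply_moves(
  offset=[
    [0,0,0.4],
    [0,0,0.8],
    [0,0.15,0.8],
    [-0.02,0.4,0.8],
    [-0.04,0.75,0.8],
    [-0.07,1.1,0.8],
    [-0.1,1.5,0.8],
    [-0.12,1.9,0.8],
    [-0.15,2.3,0.8],
    [-0.18,2.7,0.8],
    [-0.2,3.1,0.8],
    [-0.23,3.5,0.8],
    [-0.25,3.9,0.8],
    [-0.27,4.2,0.8],
    [-0.3,4.5,0.8],
    [-0.3,4.5,0.8],
  ],
  yaw=[0,0,0,0,0,0,0,0,0,0,0,0,0,0,0,0],
  jaw=[1,1,1,1,1,1,1,1,1,1,1,1,1,1,1,1],
)

```text
t: 52.98
eef_pos: [424.6, 198.2, 94.3]
tcp_rot: [-1.546, 1.534, -0.545]
ft_force: [0.3, -0.2, -0.7]
opening: 0.002
```

```bash
python3 - <<'E'
from h import *
st(); snap('wrist','w25'); s,c=snap('side','s25'); f=c['frame'][:,:,::-1]; cv2.imwrite('pics/s25c.png',cv2.resize(f[80:200,160:310],None,fx=5,fy=5,interpolation=cv2.INTER_CUBIC))
E
```

```text
52.98 [424.6 198.2  94.3] F [ 0.3 -0.2 -0.7] jaw 147.3 ax [ 0.031 -0.019 -0.999] op 0.2 j [ 0.31  0.45  2.07 -0.05  0.6  -2.22]
```

View pics/s25c.png

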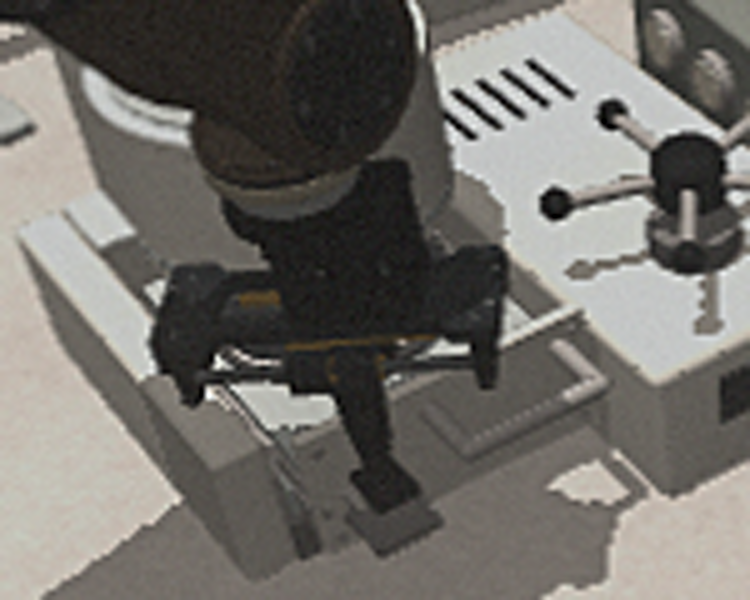

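Emit:
apply_moves(
  offset=[
    [-0.02,0.2,0],
    [-0.04,0.5,0],
    [-0.05,0.75,0],
    [-0.06,0.95,0],
    [-0.06,0.95,0],
  ],
  yaw=[0,0,0,0,0],
  jaw=[1,1,1,1,1],
)

```text
t: 53.7
eef_pos: [422.9, 221.4, 94.2]
tcp_rot: [-1.579, 1.534, -0.577]
ft_force: [0.2, -7.6, 1.2]
opening: 0.005
```

Emit:
apply_moves(
  offset=[
    [0,0.1,0],
    [-0.01,0.2,0],
    [-0.02,0.25,0],
    [-0.02,0.25,0],
  ],
  yaw=[0,0,0,0],
  jaw=[1,1,1,1],
)

```text
t: 54.2
eef_pos: [422.6, 222.8, 94.2]
tcp_rot: [-1.774, 1.531, -0.771]
ft_force: [13.2, -59.0, 8.2]
opening: 0.002
```

Emit:
apply_moves(
  offset=[
    [0,-0.4,0],
    [0,-0.8,0],
    [0,-1,2],
    [0,-2,4],
    [0,-4,7],
    [0,-6,8.5],
    [0,-7.5,8.5],
    [0,-7.5,8.5],
  ],
  yaw=[0,0,0,0,-1.5,-3,-4.5,-6],
  jaw=[1,1,1,1,1,1,1,1],
)

```text
t: 55.2
eef_pos: [423.0, 32.8, 308.3]
tcp_rot: [-1.686, 1.53, -1.32]
ft_force: [0.0, 0.9, -0.2]
opening: 0.007
```

```bash
python3 - <<'E'
from h import *
st(); s,c=snap('top','t26'); f=c['frame'][:,:,::-1]; cv2.imwrite('pics/t26c.png',cv2.resize(f[125:300,100:290],None,fx=4,fy=4,interpolation=cv2.INTER_CUBIC)[:600])
s,c=snap('side','s26'); f=c['frame'][:,:,::-1]; cv2.imwrite('pics/s26c.png',cv2.resize(f[80:200,160:310],None,fx=5,fy=5,interpolation=cv2.INTER_CUBIC))
E
```

```text
55.2 [423.   32.8 308.3] F [ 0.   0.9 -0.2] jaw 111.0 ax [ 0.01  -0.039 -0.999] op 0.7 j [-0.05  0.1   1.88 -0.04  1.16 -1.97]
```

View pics/t26c.png

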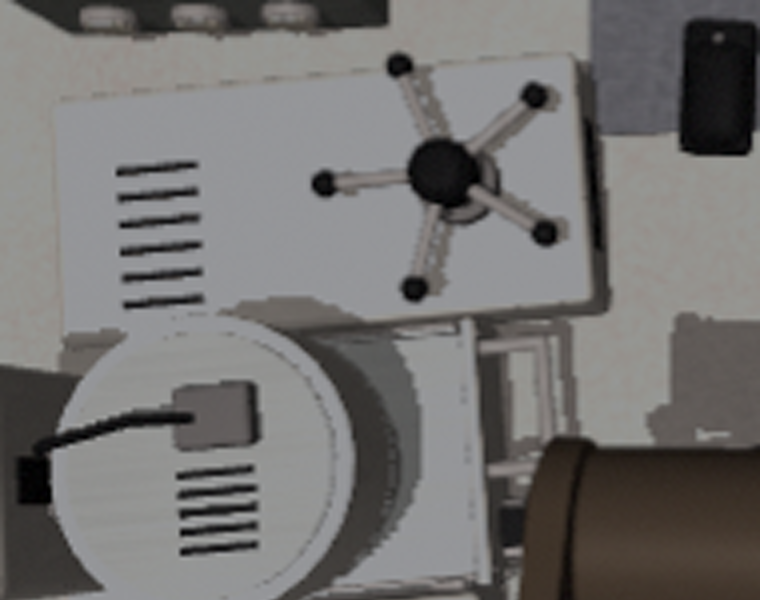

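View pics/s26c.png

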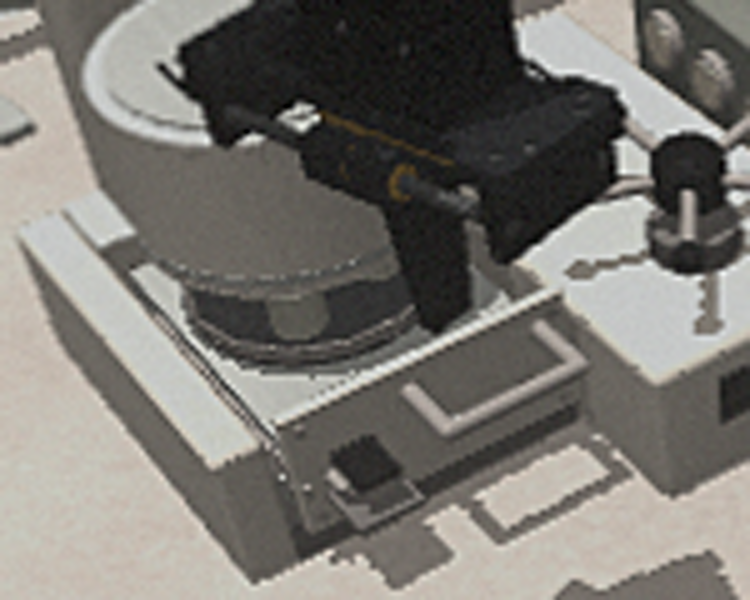

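```bash
python3 - <<'E'
from h import *
s,c=snap('top')
u=lambda L:[(100+a/4,125+b/4) for a,b in L]
B=onz(s,c,u([(400,65),(535,96),(545,232),(415,288),(323,184)]),155)[:,:2]
m=B.mean(0); d=B-m; print(m,np.degrees(np.arctan2(d[:,1],d[:,0])).round(1),np.hypot(d[:,0],d[:,1]).round(1))
b=onz(s,c,u([(469,320)]),120);print(b)
p=s['eef_pos']
for a in (100,110,120,125): print(a,((np.array([672,255.5])+60*np.array([np.cos(np.radians(a)),np.sin(np.radians(a))])-p[:2])/25).round(2))
E
```

```text
[672.00784843 255.82895862] [  21.7  -50.6 -121.7  166.2   94. ] [84.2 84.  84.  83.9 85.5]
[[570.66101979 246.13107081 120.        ]]
100 [ 9.56 11.19]
110 [ 9.15 11.08]
120 [ 8.77 10.9 ]
125 [ 8.6  10.79]
```

Emit:
apply_moves(
  offset=[
    [1.5,1.5,0],
    [3,3,0],
    [4.5,5,0],
    [6,7,0],
    [7.5,9,0],
    [8.7,10.85,0],
    [8.7,10.85,0],
    [8.7,10.85,0],
    [8.7,10.85,0],
  ],
  yaw=[-1,-2,-3.5,-5,-6,-6,-6,-6,-6],
  jaw=[1,1,1,1,1,1,1,1,1],
)

```text
t: 56.48
eef_pos: [639.6, 306.2, 307.2]
tcp_rot: [-1.76, 1.532, -2.01]
ft_force: [0.7, -1.2, 0.2]
opening: 0.005
```

```bash
python3 - <<'E'
from h import *
st(); whl([118,120,122,124],h=(672,255.5)); snap('wrist','w27')
E
```

```text
56.48 [639.6 306.2 307.2] F [ 0.7 -1.2  0.2] jaw 75.7 ax [-0.017 -0.035 -0.999] op 0.5 j [ 0.36  0.57  1.17 -0.03  1.43 -0.95]
56.475 [639.6 306.2 307.2] [ 0.7 -1.2  0.2] 75.687792054468
60.22274385764409 122.58789505492228
118 [0.17, 0.09]
120 [0.1, 0.05]
122 [0.03, 0.01]
124 [-0.04, -0.04]
```

View pics/w27.png

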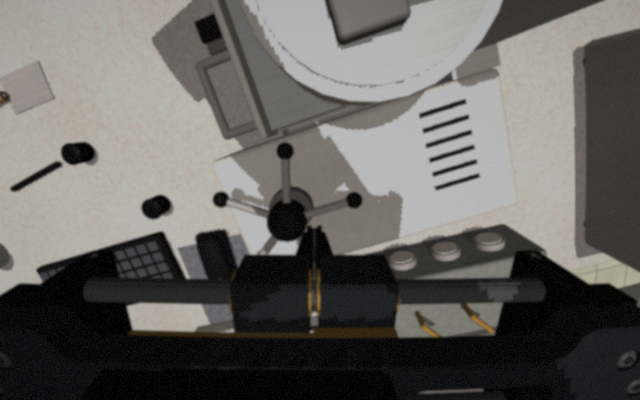

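Emit:
apply_moves(
  offset=[
    [0,0,-2],
    [0,0,-4],
    [0,0,-5.5],
    [0,0,-6.45],
    [0,0,-6.45],
  ],
  yaw=[0,0,0,0,0],
  jaw=[1,1,1,1,1],
)

```text
t: 57.15
eef_pos: [639.0, 305.2, 145.2]
tcp_rot: [-1.799, 1.53, -2.049]
ft_force: [-0.4, 0.5, 0.7]
opening: 0.005
```

```bash
python3 - <<'E'
from h import *
whl(range(110,-60,-12),h=(672,255.5))
E
```

```text
57.15 [639.  305.2 145.2] [-0.4  0.5  0.7] 75.63884867486199
59.628612830788626 123.5610870599106
110 [0.5, 0.27]
98 [0.98, 0.39]
86 [1.49, 0.41]
74 [1.98, 0.32]
62 [2.45, 0.13]
50 [2.86, -0.15]
38 [3.21, -0.51]
26 [3.48, -0.94]
14 [3.65, -1.41]
2 [3.72, -1.9]
-10 [3.68, -2.4]
-22 [3.54, -2.89]
-34 [3.31, -3.33]
-46 [2.99, -3.71]
-58 [2.59, -4.02]
```

Emit:
apply_moves(
  offset=[
    [0.5,0.27,0],
    [0.98,0.39,0],
    [1.49,0.41,0],
    [1.98,0.32,0],
    [2.45,0.13,0],
    [2.86,-0.15,0],
    [3.21,-0.51,-0.05],
    [3.48,-0.94,-0.05],
    [3.65,-1.41,-0.1],
    [3.72,-1.9,-0.1],
    [3.68,-2.4,-0.1],
    [3.68,-2.4,-0.1],
  ],
  yaw=[0,0,0,0,0,0,0,0,0,0,0,0],
  jaw=[1,1,1,1,1,1,1,1,1,1,1,1],
)

```text
t: 58.65
eef_pos: [731.3, 243.6, 142.7]
tcp_rot: [-1.784, 1.53, -2.035]
ft_force: [0.9, -0.5, 0.4]
opening: 0.005
```

```bash
python3 - <<'E'
from h import *
whl(range(-10,-190,-12),h=(672,255.5)); s,c=snap('side','s28')
E
```

```text
58.65 [731.3 243.6 142.7] [ 0.9 -0.5  0.4] 75.57593056638797
60.462234150196956 -11.328582891469049
-10 [-0.01, 0.06]
-22 [-0.15, -0.42]
-34 [-0.38, -0.87]
-46 [-0.7, -1.25]
-58 [-1.1, -1.56]
-70 [-1.55, -1.78]
-82 [-2.04, -1.9]
-94 [-2.54, -1.92]
-106 [-3.03, -1.83]
-118 [-3.5, -1.64]
-130 [-3.91, -1.36]
-142 [-4.26, -1.0]
-154 [-4.53, -0.58]
-166 [-4.7, -0.11]
-178 [-4.77, 0.39]
```

View pics/s28.png

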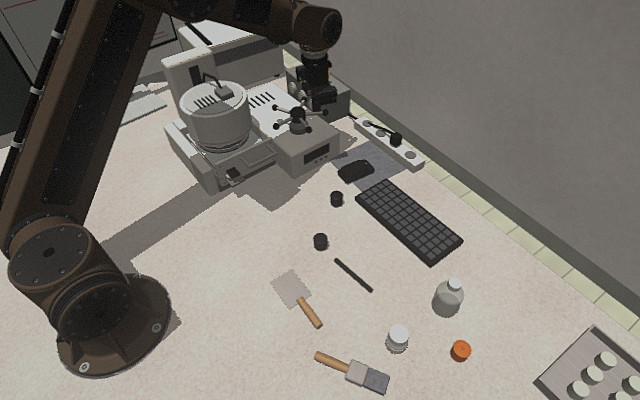

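Emit:
apply_moves(
  offset=[
    [-0.15,-0.42,0],
    [-0.38,-0.87,0],
    [-0.7,-1.25,0],
    [-1.1,-1.56,0],
    [-1.55,-1.78,0],
    [-2.04,-1.9,0],
    [-2.54,-1.92,0.05],
    [-3.03,-1.83,0.05],
    [-3.5,-1.64,0.05],
    [-3.91,-1.36,0.05],
    [-4.26,-1.0,0.05],
    [-4.53,-0.58,0.05],
    [-4.53,-0.58,0.05],
  ],
  yaw=[0,0,0,0,0,0,0,0,0,0,0,0,0],
  jaw=[1,1,1,1,1,1,1,1,1,1,1,1,1],
)

```text
t: 60.32
eef_pos: [616.9, 230.5, 143.7]
tcp_rot: [-1.822, 1.529, -2.073]
ft_force: [0.2, -0.0, 0.1]
opening: 0.008
```

```bash
python3 - <<'E'
from h import *
whl(range(-154,-200,-6),h=(672,255.5)); s,c=snap('side','s29')
E
```

```text
60.325 [616.9 230.5 143.7] [ 0.2 -0.   0.1] 75.66072141763031
60.52962623301857 -155.5771931194635
-154 [0.05, -0.05]
-160 [-0.05, 0.18]
-166 [-0.12, 0.42]
-172 [-0.17, 0.67]
-178 [-0.19, 0.92]
-184 [-0.19, 1.17]
-190 [-0.16, 1.42]
-196 [-0.1, 1.66]
```

View pics/s29.png

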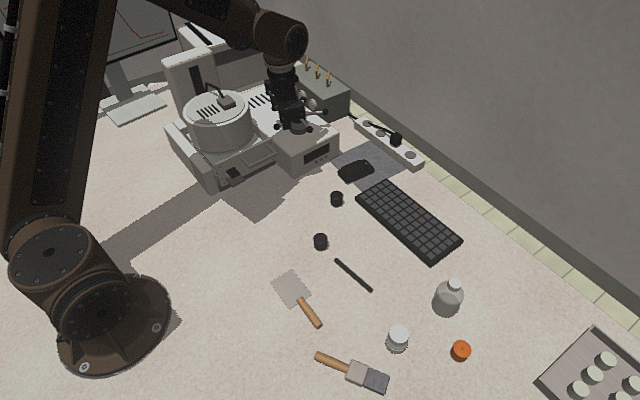

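Emit:
apply_moves(
  offset=[
    [-0.05,0.18,0],
    [-0.12,0.42,0],
    [-0.17,0.67,0],
    [-0.17,0.67,0],
  ],
  yaw=[0,0,0,0],
  jaw=[1,1,1,1],
)

```text
t: 60.88
eef_pos: [612.6, 247.5, 143.5]
tcp_rot: [-1.838, 1.529, -2.088]
ft_force: [0.5, -0.2, -0.2]
opening: -0.002
```

Emit:
apply_moves(
  offset=[
    [-0.01,0.1,0],
    [-0.01,0.2,0],
    [-0.01,0.2,0],
  ],
  yaw=[0,0,0],
  jaw=[1,1,1],
)

```text
t: 61.25
eef_pos: [612.3, 252.8, 143.5]
tcp_rot: [-1.841, 1.529, -2.092]
ft_force: [1.8, -1.7, -0.4]
opening: 0.002
```

Emit:
apply_moves(
  offset=[
    [0,0.12,0],
    [0,0.2,0],
    [0,0.2,0],
  ],
  yaw=[0,0,0],
  jaw=[1,1,1],
)

```text
t: 61.62
eef_pos: [612.1, 258.0, 143.4]
tcp_rot: [-1.85, 1.529, -2.1]
ft_force: [0.2, -1.5, 0.8]
opening: 0.006
```

Emit:
apply_moves(
  offset=[
    [0.01,0.12,0],
    [0.01,0.2,0],
    [0.01,0.2,0],
  ],
  yaw=[0,0,0],
  jaw=[1,1,1],
)

```text
t: 62.0
eef_pos: [612.2, 258.6, 143.4]
tcp_rot: [-1.819, 1.521, -2.07]
ft_force: [0.2, -28.4, 5.7]
opening: 0.001
```

Emit:
apply_moves(
  offset=[
    [0,-0.3,0],
    [0,-0.6,0],
    [0,-0.6,1.5],
    [0,-0.6,4],
    [0,-0.6,6.5],
    [0,-2,6.5],
    [-1,-4,6.5],
    [-2,-6,6.5],
    [-3,-8,6.5],
    [-3,-10,6.5],
    [-3,-12,6.5],
    [-3,-13,6.5],
    [-3,-13,6.5],
  ],
  yaw=[0,0,0,0,0,0,0,0,0,0,0,0,0],
  jaw=[1,1,1,1,1,1,1,1,1,1,1,1,1],
)

```text
t: 63.62
eef_pos: [537.1, -67.4, 305.8]
tcp_rot: [-1.823, 1.522, -2.075]
ft_force: [0.1, 1.0, 0.9]
opening: 0.005
```

```bash
python3 - <<'E'
from h import *
st(); s,c=snap('top','t30'); f=c['frame'][:,:,::-1]; cv2.imwrite('pics/t30c.png',cv2.resize(f[125:300,100:290],None,fx=4,fy=4,interpolation=cv2.INTER_CUBIC)[:600])
s,c=snap('side','s30'); f=c['frame'][:,:,::-1]; cv2.imwrite('pics/s30c.png',cv2.resize(f[80:200,160:310],None,fx=5,fy=5,interpolation=cv2.INTER_CUBIC))
E
```

```text
63.62 [537.1 -67.4 305.8] F [0.1 1.  0.9] jaw 75.6 ax [-0.024 -0.043 -0.999] op 0.4 j [-0.22  0.3   1.62 -0.05  1.24 -1.52]
```

View pics/t30c.png

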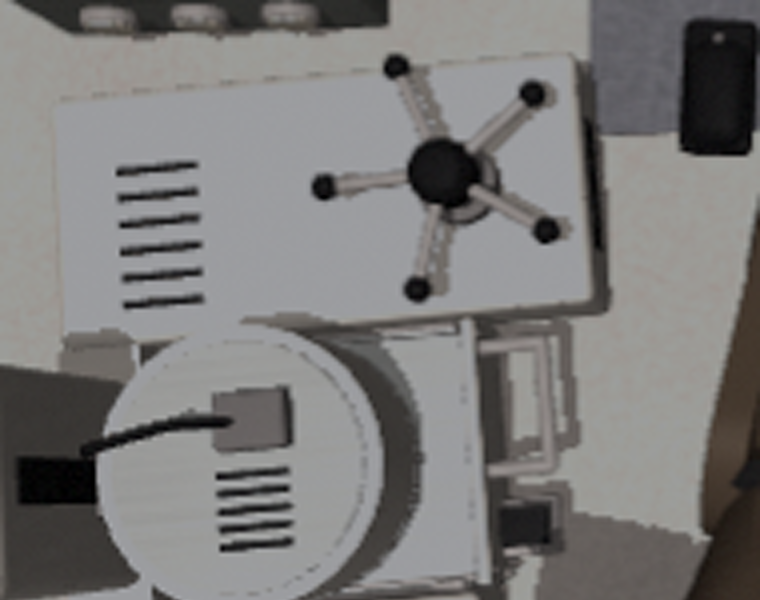

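View pics/s30c.png

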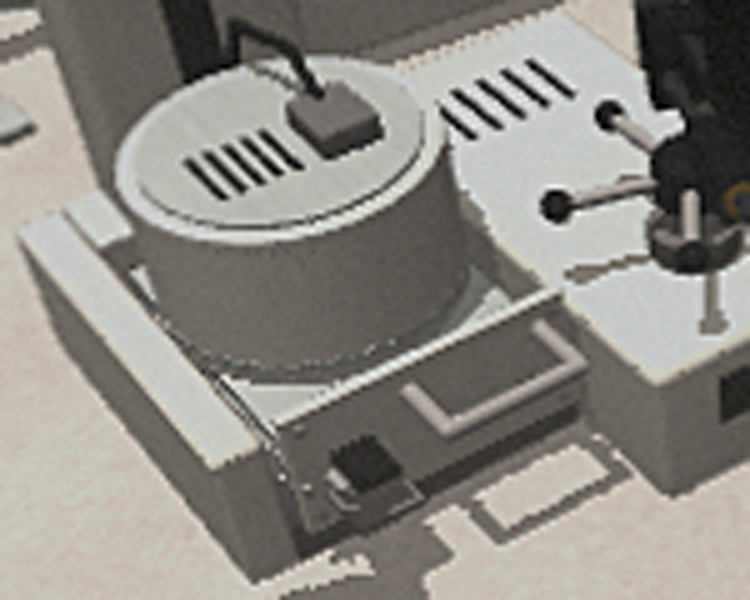

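The final pictures show the hood down on the deck. The panel edge is at the same pixel as at the start (469,320 in the top crop). The spoke pattern is about 1.5° off the raised one, as a full 5.0 rad turn gives (288° − 286.5°). The robot is clear, so I'm handing in.

```bash
python3 -c "
from h import *
print(env.job_done()); st()"
```

```text
the job is handed in; nothing more can be done
None
the job is handed in; nothing more can be done
```

I raised the furnace and pulled the chassis out until it locked. All four white lidded crucibles then went onto the stage. I pressed the release pad, slid the chassis home and turned the handwheel clockwise until the furnace was down. The job was handed in at about 64 s of the 210 s allowed; no verdict was reported.

**Last checks**
- **Handwheel:** it stopped hard at both ends (34 N fully up, 28 N fully down). The final spoke pattern is about 1.5° off the raised one, which fits a full 5.0 rad turn.
- **Chassis:** it stopped hard when pulled out (82 N) and again when pushed home (59 N). The panel edge ended at the same pixel as at the start.
- **Crucibles:** before the slide, all four stood upright on the stage, at most 52 mm from its centre as measured or placed. One had been shifted about 36 mm after I placed it. It was still well inside the rim, so I left it.
- **Bench:** in the last full side view, taken as the furnace came down, the jar, bottle, tools, mouse and keyboard looked unmoved.

**Not checked:** once the chassis was home, only one crucible could be seen under the raised hood, standing. With the furnace down, the other three could not be checked.

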